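# Tamping practice: build up the spring scale and hold a 1 kg tamp

### The job

Set up the spring scale for tamping practice and show a light, level tamp: lay the round rubber mat flat in the middle of the scale's pan so that nothing skids, let it go, then stand the steel filter basket, open side up, centred on the mat and let that go too. Then take the tamper by its black handle, put its foot flat inside the basket and lean on it until the dial reads 1 kg (pointer straight up), and finish while still holding the tamper there, upright and steady, without the gripper touching the basket, mat or scale. Lean gently, so that the pointer never swings past 1.5 kg, and leave the jigger and the small black bottle where they are.

Things in the scene. Friction and masses are not known exactly. Their poses are not given: they have to be found in the camera images.
- pan_mark (a point): Centre of the top face of the scale's flat round steel pan (150 mm across, 3 mm thick, engraved circle 74 mm across), 115 mm above the worktop when empty; z up, x from the dial to the scale's back. Grey mechanical scale, fixed, 160 mm wide. Its pan sinks as it is loaded.
- dial (a point): Centre of the scale's round white dial, 86 mm across, low on its front, leaning back to face the robot and up; z axis out of the dial, x axis up along its face. Black pointer: 0 at the lower left, clockwise, 1 kg straight up (12 o'clock), 2 kg at the lower right, 120 degrees to each kg; long marks every 0.5 kg, short ones every 0.1 kg.
- scale_pan (a joint): How far the pan has sunk on its spring, in m: 0 empty, 0.0098 at 1 kg, 0.0196 at 2 kg, stop at 0.0215 (1 N for each mm, no preload, well damped). It counts everything that lies on the pan or pushes on it; the dial's pointer follows it.
- mat_mid (a point): Centre of the loose round dark rubber mat, 68 mm across, 10 mm thick, 45 g, lying flat on the worktop; the point lies 5 mm above its underside, z axis up. Grip it across its edge.
- basket_mid (a point): Centre of the loose steel filter basket (round open cup, dotted holes in its floor), open side up on a fixed black drip tray with slotted grille (218 x 94 x 18 mm). 26 mm high, 65 mm across the foot, 68.4 mm across the lip, 70 g. Point on its axis 13 mm above its underside, z up. Flat inner floor 3 mm above the underside, 61 mm across; mouth 64 mm. Grip it across the outside.
- tamper_mid (a point): Centre of the loose tamper, upright beside the basket on the drip tray: 82 mm high, about 0.38 kg. Steel foot 58 mm across, flat below; black round handle widening from 18 mm (24 mm up) to 40 mm across (66 mm up). Point on its axis 41 mm above the foot's underside, z axis up the handle. Grip it about 60 mm up, so the fingers stay above the basket's rim.
- jigger: Double-cone steel jigger (bar measure), 44 mm across, 74 mm high, a bystander; origin at the middle of its underside.
- flask: Small black bottle with a stepped neck, 57 mm across, 74 mm high, a bystander; origin at the middle of its underside. Behind it, to the right, stands a solid machine under a white cloth, up to 0.19 m high: about 0.54 m or more ahead of the robot, between 0.03 m to its left and 0.40 m to its right; pass above or in front of it.
Things that resemble listed ones, but are neither listed nor needed, are in the scene too. There is more than one size of the part that bears basket_mid; the job needs the larger.

How it is judged (in metres and radians):
On the way, in this order (a step that is already met when the one before it is completed fails the run):
1. the rubber mat lies flat, centred on the pan and released (horizontal distance between mat_mid and pan_mark below 0.01 m and z of mat_mid in the frame of pan_mark between 0.002 and 0.008 m and angle between mat_mid's own z axis and vertical below 0.08 rad and contact force between each of the arm, the fingers and mat below 0.1 N), for 0.2 s.
2. the basket stands open side up, centred on the mat and released (horizontal distance between mat_mid and pan_mark below 0.01 m and z of mat_mid in the frame of pan_mark between 0.002 and 0.008 m and angle between each of mat_mid, basket_mid's own z axis and vertical below 0.08 rad and horizontal distance between basket_mid and mat_mid below 0.008 m and z of basket_mid in the frame of mat_mid between 0.015 and 0.021 m and contact force between the fingers and basket below 0.1 N), for 0.2 s.
At the end, for the whole second after the job is handed in: Mat flat, within 10 mm of the pan's centre; basket upright, within 8 mm of the mat's; the tamper, gripped by its handle, flat on the basket floor, within 6 mm and 4 degrees, pressing over 4.5 N, still; scale at 0.75 to 1.25 kg (sunk 7.4 to 12.2 mm); robot touching no scale, mat or basket (horizontal distance between mat_mid and pan_mark below 0.01 m and z of mat_mid in the frame of pan_mark between 0.002 and 0.008 m and angle between each of mat_mid, basket_mid's own z axis and vertical below 0.08 rad and horizontal distance between basket_mid and mat_mid below 0.008 m and z of basket_mid in the frame of mat_mid between 0.015 and 0.021 m and value of joint scale_pan between 0.0074 and 0.0122 m and contact force between tamper and basket above 4.5 N and contact force between the fingers and tamper above 2 N and distance between the grasp point and tamper_mid below 0.045 m and angle between tamper_mid's own z axis and vertical below 0.07 rad and horizontal distance between tamper_mid and basket_mid below 0.006 m and z of tamper_mid in the frame of basket_mid below 0.035 m and linear speed of tamper below 0.02 m/s and contact force between each of the arm, the fingers and basket below 0.3 N and contact force between each of the arm, the fingers and mat below 0.3 N and contact force between each of the arm, the fingers and scale below 0.3 N); the arm keeps its last pose, push and grip.
It fails at once if the scale is leaned on past 1.75 kg (value of joint scale_pan above 0.0172 m).
It fails at once if the jigger or the small black bottle is pushed away (distance of any of jigger, flask from where it was at the start of the episode above 0.025 m).
It also fails if it takes over 72 s, if anything falls off the work surface, if the arm or the gripper's body presses on something with over 40 N, if the wrist force passes 120 N, or if a joint passes its speed limit or range.

### The arm

A 6-joint arm with a two-finger parallel gripper is mounted at the origin on a cart in front of the work surface, level with it; the furniture and walls round the work are solid. World frame = base frame: x ahead of the robot, y to its left, z up, the work surface at z = 0. Lengths are in mm, angles in rad, forces in N, time in s.
With the tool pointing down it reaches from about 350 to 850 mm from the base axis. Payload 8.1 kg.
Tool frame: the origin (TCP) lies on the centre line of the jaws, within the pads' length; the fingertips stand 19 mm ahead of it and the grasp point (between the pads) is the TCP (tip_extent is the distance from the TCP to the fingertips, in mm); z points along the fingers, x is the direction in which the jaws open and shut, and the axes are right-handed (so a half turn about z gives the same grasp; the last joint's range is limited). The gripper opens to 85 mm and grips with 20 to 120 N. Pads are 22 mm wide; open, the fingers measure 114 mm over their backs; the gripper's body (76 mm by 85 mm) begins 54 mm behind the grasp point. The pads swing forward as they close: fully open they stand 13 mm farther back than shut.
Start: joints at [1.169, 0.13, 1.488, -0, 1.523, -0.085], TCP at [186.895, 570.154, 250.292] pointing down, gripper open.
Joint ranges: [-2.96, 2.96], [-0.89, 2.26], [0.02, 2.5], [-1.34, 4.48], [0, 2.73], [-2.66, 2.66]. Speed limits (rad/s): [2.39, 2.39, 2.79, 3.14, 3.14, 3.14].

### API

Orientations are given as a unit quaternion [x, y, z, w].
In Python, from rig import read_state, camera, sign_off, silhouettes, place_of, tip_extent gives the robot as it stands.
- The arm moves only by the tool carry_out, never from a script. Its argument "deltas" is a list of rows, each an object with "gripper": the closure in counts, from 0 (fully open) to 255 (shut); "slide": the shift along the tool's x, y, z in mm, a list of three; "yaw": the turn about the tool's z in rad. A call has 1 to 20 rows; each row is the pose to reach, as a shift and turn from the pose measured when the call began, along the tool's axes at that moment; what a row does not reach only later rows make up. A row lasts 1/8 s, in which the tool goes at most 62.5 mm and 10.7 degrees, less where a joint would pass 70% of its speed; a pose out of reach is approached as far as the arm can. A call with a gripper value outside its range is refused whole. The fingers move at their own pace and stop on an object; the grip force is fixed at half the most. Time passes only in rows, so rows that repeat a pose let the fingers close. It gives the time, the measured TCP pose, the force and the opening at its end, in the units of the state.
- read_state(): the state, without advancing time (a new reading comes with each control period).
- camera(name): name is "scene" or "top" or "wrist"; returns a dict with "image" (480x640x3 uint8, red, green, blue), "fx", "fy", "cx", "cy" (pixels), "D" ([k1, k2, p1, p2, k3] as OpenCV has them; the pictures are not rectified), "R" (3x3) and "t" (3): a world point X has camera coordinates R X + t; the wrist camera has in their place "tool_from_camera" (4x4, takes a point from camera to tool coordinates, whose origin is the TCP and whose axes are the tool frame's). Camera axes: x right, y down, z forward; pixel columns grow to the right and rows downward; lengths in mm; the calibration is good to about 2 mm. A picture is of the moment at which its call begins: read the wrist's pose just before it. There is no depth.
- sign_off(): hands the job in, once; it reports no verdict.
Trained networks look in a picture, given as the dict that the camera call returned (one of the last four; its "shot" number tells which), for a name from the list of things; names that differ only in an ending like _2 or _b are one class to them, and where a whole thing is asked for, a point or a joint stands for the part that bears it (a point fixed in the world has none). Each returns a list of dicts, best first, with "score" (0 to 1); they miss things now and then, are a little off and sometimes report something else, mostly with a low value. They report only what shows in the picture. A call takes as long as a camera call. They do not tell look-alikes from the thing itself.
- silhouettes(label, picture): "region" (480x640 bool, what is visible of it) and "uv" ([column, row] in pixels, amid what is visible of it).
- place_of(label, picture): "uv" ([column, row] in pixels: a listed point, or the origin of a listed thing).
The state is a dict: "clock": time; "joint_pos": joint angles; "qd": joint speeds; "joint_efforts": joint torques, N m; "tool_pos": TCP position; "orientation": TCP orientation; "contact_force": force on the tool from outside, world axes, zero at the start; "torque": the same for the moment, N m; "finger_gap": finger opening in mm.
Only numpy, scipy, OpenCV 4.12 (cv2) and the standard library are available. Lean on these libraries where they do the work, as an engineer would, in place of code of your own. Each camera call takes 0.05 s, during which the arm holds its last target.

## Working session

There is one attempt and no reset: what is moved stays moved. The work goes in short steps, Python scripts to look and compute and a tool call to move; the robot and the scene stay as the last step left them, time stands still between calls to the robot, and variables do not carry over. Pictures are saved under pics/ and viewed, and the job is handed in when it is done.

Besides the shell and the picture viewer there is one more tool, called after ">>>" in YAML: its name, and indented under it one key for each argument. carry_out: Moves the arm, as the interface text tells. Its arguments: {"type":"object","properties":{"deltas":{"type":"array","items":{"type":"object","properties":{"gripper":{"type":"number"},"slide":{"type":"array","items":{"type":"number"}},"yaw":{"type":"number"}}}}},"required":["deltas"]}

```bash
ls; mkdir -p pics; python3 - <<'E'
from rig import *
import cv2
print(read_state(), tip_extent)
for n in ("scene","top","wrist"):
    c=camera(n); cv2.imwrite(f"pics/a_{n}.png",c["image"][:,:,::-1])
    print(n,{k:v for k,v in c.items() if k!="image"})
E
```

```text
pics
{'clock': 0.0, 'joint_pos': array([ 1.16859060e+00,  1.31147184e-01,  1.48927763e+00,  2.46370566e-06,
        1.52299485e+00, -8.53852740e-02]), 'qd': array([ 0.00053134, -0.00014356, -0.00136751, -0.00065438,  0.00224157,
        0.00109773]), 'joint_efforts': array([-1.37484194e-04, -5.69374180e+01, -5.00574124e+01, -4.72702743e-05,
        1.44221078e-02, -1.61290825e-05]), 'tool_pos': array([186.69699499, 569.67674041, 249.25365587]), 'orientation': array([ 8.09798077e-01,  5.86707968e-01, -7.83399075e-04,  4.69865021e-04]), 'contact_force': array([-0.14280749,  0.1045174 , -0.02006046]), 'torque': array([-0.03721398, -0.03255477,  0.0401333 ]), 'finger_gap': 85.31634590072119} 19.0
scene {'fx': 434.9742245411597, 'fy': 434.9742245411597, 'cx': 319.19158339898456, 'cy': 235.24832431274424, 'D': array([-0.02302977,  0.        ,  0.        ,  0.        ,  0.        ]), 'R': array([[ 0.78110613, -0.62436887,  0.00606023],
       [-0.45209589, -0.57222814, -0.6842253 ],
       [ 0.43067681,  0.53171277, -0.72924551]]), 't': array([-418.97506421,  248.15460378, 1080.58865714]), 
[... 268 characters left out ...]
.01086493, -0.37651918],
       [ 0.37633438, -0.01586104, -0.92634813]]), 't': array([ -36.38347889,  478.87563815, 1711.76413128]), 'shot': 2}
wrist {'fx': 430.15221813388166, 'fy': 430.15221813388166, 'cx': 322.0697491144489, 'cy': 234.1281177803526, 'D': array([0.00786409, 0.        , 0.        , 0.        , 0.        ]), 'tool_from_camera': array([[ 9.99999805e-01,  6.20131822e-04, -7.68171423e-05,
        -6.32971927e-02],
       [-5.69143671e-04,  9.54656315e-01,  2.97709585e-01,
        -7.66901832e+01],
       [ 2.57953157e-04, -2.97709483e-01,  9.54656481e-01,
        -1.23663607e+02],
       [ 0.00000000e+00,  0.00000000e+00,  0.00000000e+00,
         1.00000000e+00]]), 'shot': 3}
```

View pics/a_scene.png

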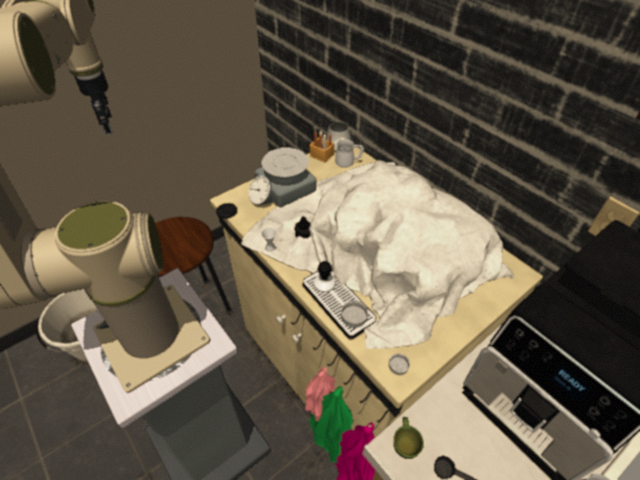

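View pics/a_top.png

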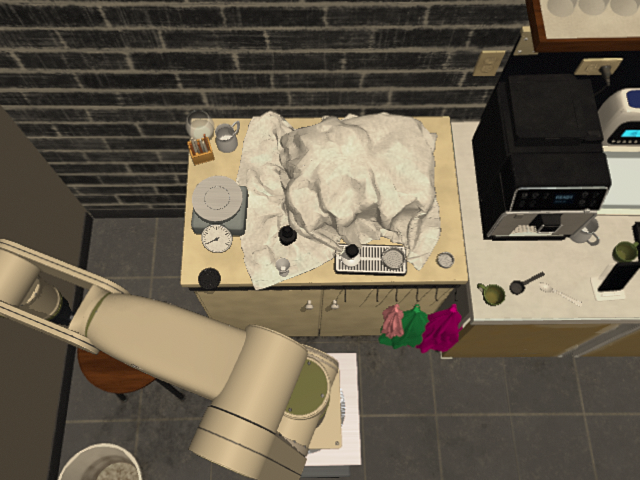

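View pics/a_wrist.png

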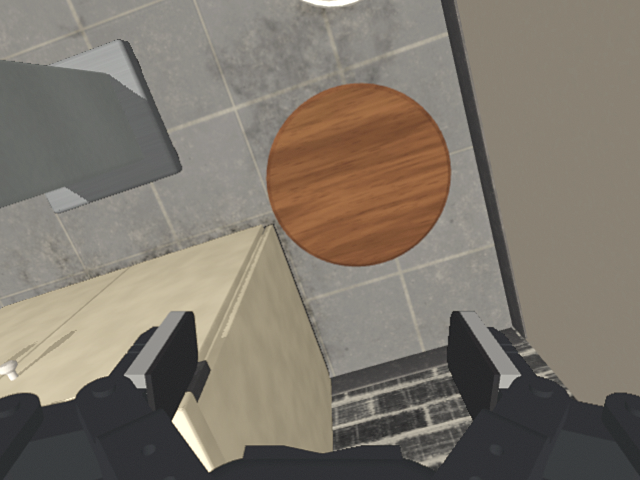

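The views show these, with top-camera pixels:
- Mat: (208,279).
- Scale: pan (220,198), dial (216,238).
- Flask: (288,235).
- Jigger: (283,266).
- Drip tray: tamper (351,252) and basket (392,258).
- Small look-alike basket: (445,260), on the bare worktop.

Next I'll measure these.

```bash
cat > h.py <<'E'
import numpy as np, cv2
from rig import *
from scipy.spatial.transform import Rotation as Ro
def ext(c,st=None):
    if "R" in c: return c["R"],c["t"]
    T=c["tool_from_camera"].copy(); 
    if abs(T[:3,3]).max()<1: T[:3,3]*=1000
    W=np.eye(4); W[:3,:3]=Ro.from_quat(st["orientation"]).as_matrix(); W[:3,3]=st["tool_pos"]
    M=np.linalg.inv(W@T); return M[:3,:3],M[:3,3]
def ray(c,uv,st=None):
    K=np.array([[c["fx"],0,c["cx"]],[0,c["fy"],c["cy"]],[0,0,1]])
    p=cv2.undistortPoints(np.array([[uv]],float),K,c["D"])[0,0]
    R,t=ext(c,st); o=-R.T@t; d=R.T@np.array([p[0],p[1],1]); return o,d/np.linalg.norm(d)
def onz(c,uv,z,st=None):
    o,d=ray(c,uv,st); return o+d*(z-o[2])/d[2]
def tri(rs):
    A=0;b=0
    for o,d in rs:
        P=np.eye(3)-np.outer(d,d); A=A+P; b=b+P@o
    return np.linalg.solve(A,b)
def proj(c,X,st=None):
    R,t=ext(c,st); K=np.array([[c["fx"],0,c["cx"]],[0,c["fy"],c["cy"]],[0,0,1]])
    return cv2.projectPoints(np.array(X,float).reshape(-1,1,3),cv2.Rodrigues(R)[0],t,K,c["D"])[0][:,0]
E
python3 - <<'E'
from h import *
T=camera("top");S=camera("scene")
zs=dict(pan_mark=115,dial=None,mat_mid=5,basket_mid=31,tamper_mid=59,jigger=0,flask=0)
for n,z in zs.items():
    a=place_of(n,T);b=place_of(n,S)
    print(n)
    for l,c,q in(("top",T,a),("sc",S,b)):
        for e in q[:3]: print("  ",l,np.round(e["uv"],1),round(e["score"],2), None if z is None else np.round(onz(c,e["uv"],z),0))
    if a and b: print("  tri",tri([ray(T,a[0]["uv"]),ray(S,b[0]["uv"])]).round(1))
im=T["image"][:,:,::-1]
cv2.imwrite("pics/b.png",cv2.resize(im[170:300,180:330],None,fx=5,fy=4.6,interpolation=cv2.INTER_CUBIC))
cv2.imwrite("pics/b2.png",cv2.resize(im[220:300,325:465],None,fx=5.7,fy=5.7,interpolation=cv2.INTER_CUBIC))
E
```

```text
pan_mark
   top [216.4 193.7] 0.91 [600. 244. 115.]
   sc [285.5 161.6] 0.69 [589. 238. 115.]
  tri [598.3 245.  109.8]
dial
   sc [259.8 189.1] 0.61 None
mat_mid
   sc [224.4 212.4] 0.63 [365. 266.   5.]
basket_mid
   top [393.6 259. ] 0.84 [ 419. -282.   31.]
   top [443.1 259.5] 0.6 [ 415. -430.   31.]
   sc [399.2 365.7] 0.82 [ 411. -451.   31.]
   sc [350.8 314.9] 0.63 [ 414. -279.   31.]
  tri [ 574.6 -346.9 -356.6]
tamper_mid
   top [350.3 251. ] 0.56 [ 435. -151.   59.]
   sc [319.3 276.3] 0.56 [ 415. -152.   59.]
   sc [258.7 187.8] 0.15 [485. 242.  59.]
  tri [ 426.5 -149.7   56.1]
jigger
   top [282.9 271.4] 0.69 [394.  50.   0.]
   sc [273.4 249.3] 0.62 [400.  45.   0.]
  tri [399.8  50.1  -6.7]
flask
   top [217.  237.1] 0.42 [508. 253.   0.]
   sc [302.7 233.4] 0.88 [507.  43.   0.]
  tri [ 667.1  300.  -335.4]
```

View pics/b2.png

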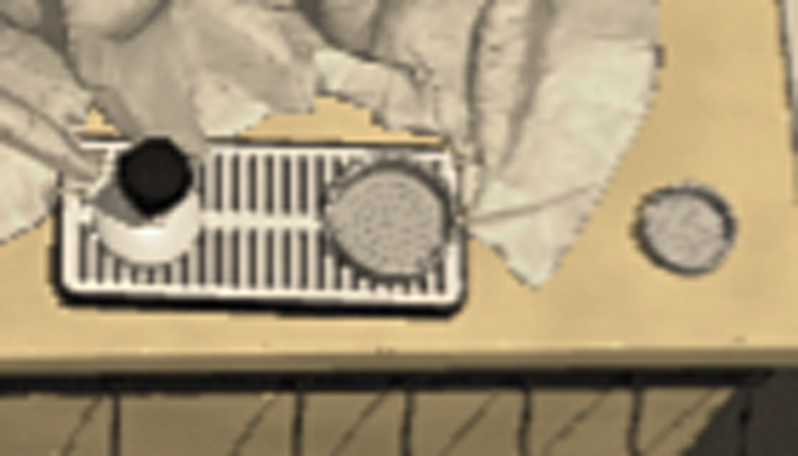

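View pics/b.png

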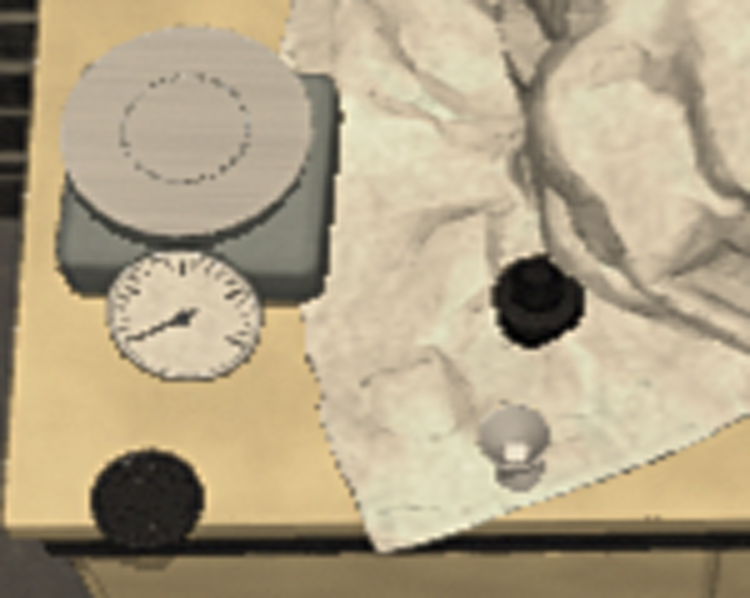

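The big basket is the one on the tray, at top (393,259). It is about 35% wider than the look-alike at (444,260), which sits on the bare worktop. Next I'll move over the mat.

>>> carry_out:
  deltas:
    - {"slide": [-118, 133, 50], "yaw": -0.16, "gripper": 0}
    - {"slide": [-235, 265, 99], "yaw": -0.316, "gripper": 0}
    - {"slide": [-235, 265, 99], "yaw": -0.316, "gripper": 0}
    - {"slide": [-235, 265, 99], "yaw": -0.316, "gripper": 0}
    - {"slide": [-235, 265, 99], "yaw": -0.316, "gripper": 0}
    - {"slide": [-235, 265, 99], "yaw": -0.316, "gripper": 0}
    - {"slide": [-235, 265, 99], "yaw": -0.316, "gripper": 0}
    - {"slide": [-235, 265, 99], "yaw": -0.316, "gripper": 0}

```text
clock: 1.95
tool_pos: [365.6, 264.6, 151.7]
orientation: [0.708, 0.706, 0.0, -0.0]
contact_force: [0.0, -0.2, 0.6]
finger_gap: 85.5
```

```bash
python3 - <<'E'
from h import *
s=read_state(); c=camera("wrist"); print(s["clock"],s["tool_pos"],s["orientation"],s["finger_gap"],s["joint_pos"],s["qd"].round(3))
im=c["image"][:,:,::-1].copy()
for e in place_of("mat_mid",c): print(e["uv"],e["score"],onz(c,e["uv"],5,s).round(1))
for e in silhouettes("mat_mid",c)[:2]:
    m=e["region"]; cs,_=cv2.findContours(m.astype(np.uint8),0,1); k=max(cs,key=cv2.contourArea)
    P=np.array([onz(c,q[0],10,s)[:2] for q in k]); (x,y),r=cv2.minEnclosingCircle(P.astype(np.float32)); print(e["score"],m.sum(),x,y,r)
    cv2.drawContours(im,[k],-1,(0,255,0),1)
Rm=Ro.from_quat(s["orientation"]).as_matrix()
for z,col in((6,(0,0,255)),(13,(255,0,0)),(19,(0,255,255))):
    for sx in(-1,1):
        L=proj(c,[s["tool_pos"]+Rm@np.array([sx*s["finger_gap"]/2,y,z]) for y in(-11,11)],s)
        cv2.line(im,tuple(map(int,L[0])),tuple(map(int,L[1])),col,1)
cv2.imwrite("pics/c.png",im)
E
```

```text
1.95 [365.62570679 264.56443011 151.65645293] [ 7.07783929e-01  7.06428893e-01  3.15456684e-04 -1.72349192e-04] 85.49397616057398 [ 5.12305426e-01 -2.13663079e-01  2.00534637e+00  5.14145245e-04
  1.34939434e+00 -1.05668737e+00] [ 0.033 -0.    -0.011  0.     0.001 -0.001]
[334.4, 233.8] 0.88 [373.  272.9   5. ]
0.94 8181 373.7079162597656 272.51837158203125 34.422935485839844
```

View pics/c.png

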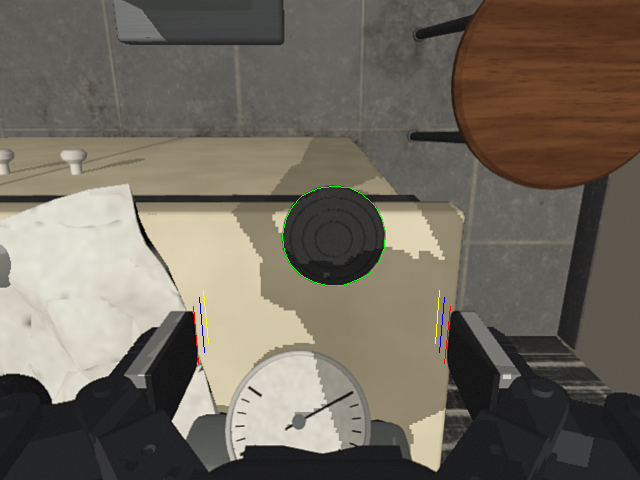

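The mat's outline fits a circle of radius 34.4 mm, as expected, centred at (373.5, 272.7). The dial is below it and the mat at pixel (334,235). I'll descend with the jaws along y.

>>> carry_out:
  deltas:
    - {"slide": [8, 8, 50], "yaw": 0, "gripper": 0}
    - {"slide": [8, 8, 100], "yaw": 0, "gripper": 0}
    - {"slide": [8, 8, 110], "yaw": 0, "gripper": 0}
    - {"slide": [8, 8, 110], "yaw": 0, "gripper": 0}
    - {"slide": [8, 8, 110], "yaw": 0, "gripper": 0}

```text
clock: 2.72
tool_pos: [374.8, 274.8, 44.2]
orientation: [0.707, 0.708, 0.002, 0.0]
contact_force: [1.1, 0.5, -0.1]
finger_gap: 85.6
```

```bash
python3 - <<'E'
from h import *
s=read_state(); c=camera("wrist"); print(s["clock"],s["tool_pos"],s["contact_force"])
im=c["image"][:,:,::-1].copy()
for e in place_of("mat_mid",c)[:1]: print(e["uv"],e["score"],onz(c,e["uv"],5,s).round(1))
cv2.imwrite("pics/d.png",im)
E
```

```text
2.725 [374.79448736 274.81975466  44.23572971] [ 1.13142058  0.47920609 -0.06074332]
[315.7, 294.0] 0.78 [375.1 272.4   5. ]
```

View pics/d.png

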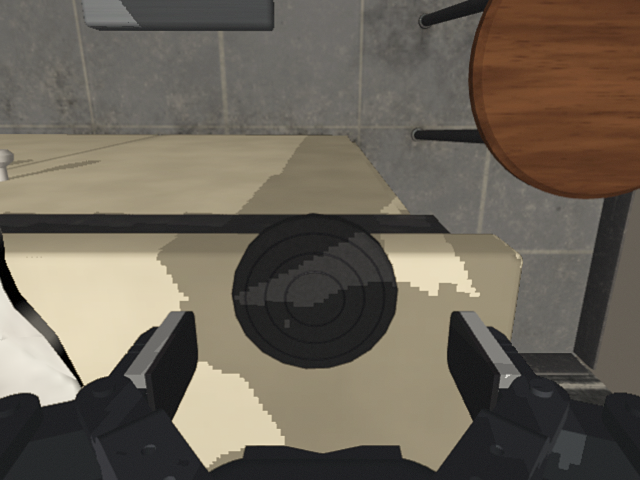

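>>> carry_out:
  deltas:
    - {"slide": [-2, 0, 15], "gripper": 0}
    - {"slide": [-2, 0, 30], "gripper": 0}
    - {"slide": [-2, 0, 30], "gripper": 0}
    - {"slide": [-2, 0, 30], "gripper": 0}
    - {"slide": [-2, 0, 30], "gripper": 40}
    - {"slide": [-2, 0, 30], "gripper": 80}
    - {"slide": [-2, 0, 30], "gripper": 120}
    - {"slide": [-2, 0, 30], "gripper": 120}
    - {"slide": [-2, 0, 30], "gripper": 120}
    - {"slide": [-2, 0, 30], "gripper": 120}

```text
invalid input
```

```bash
python3 - <<'E'
from h import *
s=read_state(); c=camera("wrist"); print(s["clock"],s["tool_pos"],s["contact_force"],s["finger_gap"])
im=c["image"][:,:,::-1].copy()
cv2.imwrite("pics/e.png",im)
E
```

```text
2.825 [374.80723038 274.58886089  44.04993924] [-1.66024899 -1.14631926  0.13132468] 85.40090428136574
```

View pics/e.png

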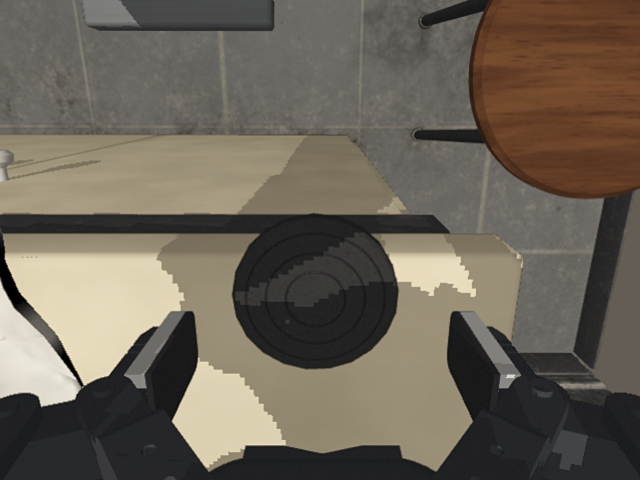

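Every row needs a yaw value, so I'll resend with it. The measured pose hasn't changed.

>>> carry_out:
  deltas:
    - {"slide": [-2, 0, 15], "yaw": 0, "gripper": 0}
    - {"slide": [-2, 0, 30], "yaw": 0, "gripper": 0}
    - {"slide": [-2, 0, 30], "yaw": 0, "gripper": 0}
    - {"slide": [-2, 0, 30], "yaw": 0, "gripper": 0}
    - {"slide": [-2, 0, 30], "yaw": 0, "gripper": 40}
    - {"slide": [-2, 0, 30], "yaw": 0, "gripper": 80}
    - {"slide": [-2, 0, 30], "yaw": 0, "gripper": 120}
    - {"slide": [-2, 0, 30], "yaw": 0, "gripper": 120}
    - {"slide": [-2, 0, 30], "yaw": 0, "gripper": 120}
    - {"slide": [-2, 0, 30], "yaw": 0, "gripper": 120}

```text
clock: 4.12
tool_pos: [375.4, 272.9, 14.9]
orientation: [0.707, 0.708, 0.003, 0.001]
contact_force: [-2.6, -1.0, 8.4]
finger_gap: 64.9
```

```bash
python3 - <<'E'
from h import *
s=read_state(); c=camera("wrist"); print(s["clock"],s["tool_pos"],s["contact_force"],s["finger_gap"])
im=c["image"][:,:,::-1].copy()
cv2.imwrite("pics/e1.png",im)
E
```

```text
4.125 [375.35800369 272.89765487  14.92601133] [-2.57248388 -0.98837673  8.41286885] 64.92572709161821
```

View pics/e1.png

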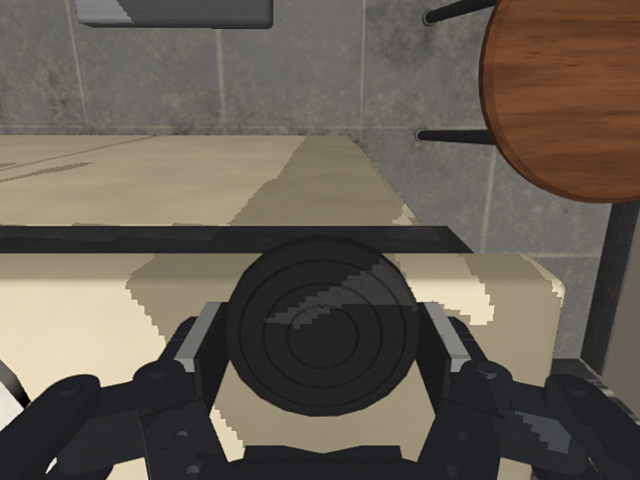

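The mat is gripped, with a gap of about 65 mm. I'll lift it and move to a viewing pose beside the pan, on the open right-hand side at z 290.

>>> carry_out:
  deltas:
    - {"slide": [0, 0, -10], "yaw": 0, "gripper": 120}
    - {"slide": [0, 0, -40], "yaw": 0, "gripper": 120}
    - {"slide": [0, 0, -90], "yaw": 0, "gripper": 120}
    - {"slide": [0, 0, -140], "yaw": 0, "gripper": 120}
    - {"slide": [0, 0, -190], "yaw": 0, "gripper": 120}
    - {"slide": [-40, 50, -230], "yaw": 0, "gripper": 120}
    - {"slide": [-80, 100, -276], "yaw": 0, "gripper": 120}
    - {"slide": [-120, 150, -276], "yaw": 0, "gripper": 120}
    - {"slide": [-158, 201, -276], "yaw": 0, "gripper": 120}
    - {"slide": [-158, 201, -276], "yaw": 0, "gripper": 120}
    - {"slide": [-158, 201, -276], "yaw": 0, "gripper": 120}
    - {"slide": [-158, 201, -276], "yaw": 0, "gripper": 120}

```text
clock: 5.68
tool_pos: [574.7, 114.7, 291.6]
orientation: [0.707, 0.708, 0.003, 0.0]
contact_force: [0.5, 0.3, -0.3]
finger_gap: 64.9
```

```bash
python3 - <<'E'
from h import *
s=read_state(); c=camera("wrist"); print(s["clock"],s["tool_pos"],s["contact_force"],s["finger_gap"])
im=c["image"][:,:,::-1].copy()
for n,z in(("pan_mark",115),("mat_mid",s["tool_pos"][2]-9)):
  for e in place_of(n,c)[:2]: print(n,e["uv"],e["score"],onz(c,e["uv"],z,s).round(1))
for e in silhouettes("mat_mid",c)[:1]:
    k=max(cv2.findContours(e["region"].astype(np.uint8),0,1)[0],key=cv2.contourArea); cv2.drawContours(im,[k],-1,(0,255,0),1)
cv2.imwrite("pics/f.png",im)
E
```

```text
5.675 [574.7065316  114.70340184 291.62613847] [ 0.54974858  0.25777893 -0.27428822] 64.87508374292163
pan_mark [495.8, 230.3] 0.94 [589.4 242.2 115. ]
mat_mid [321.3, 329.2] 0.66 [574.  114.6 282.6]
```

View pics/f.png

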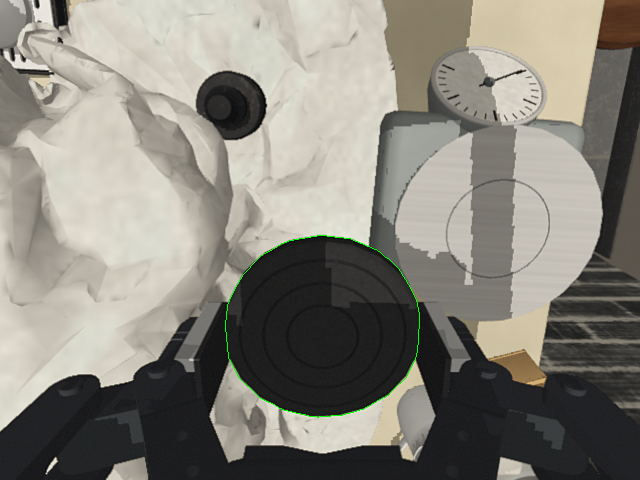

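The pan centre is at pixel (497,229), where the engraved ring is centred, which gives (589.5, 242.5). The mat sits central in the jaws.

>>> carry_out:
  deltas:
    - {"slide": [40, 5, 0], "yaw": 0, "gripper": 120}
    - {"slide": [85, 10, 30], "yaw": 0, "gripper": 120}
    - {"slide": [128, 15, 70], "yaw": 0, "gripper": 120}
    - {"slide": [128, 15, 110], "yaw": 0, "gripper": 120}
    - {"slide": [128, 15, 141], "yaw": 0, "gripper": 120}
    - {"slide": [128, 15, 141], "yaw": 0, "gripper": 120}
    - {"slide": [128, 15, 141], "yaw": 0, "gripper": 120}

```text
clock: 6.75
tool_pos: [590.5, 244.2, 153.0]
orientation: [0.706, 0.708, 0.004, 0.001]
contact_force: [-0.4, 0.6, -0.3]
finger_gap: 65.2
```

```bash
python3 - <<'E'
from h import *
s=read_state(); c=camera("wrist"); print(s["clock"],s["tool_pos"],s["contact_force"],s["finger_gap"])
im=c["image"][:,:,::-1].copy()
cv2.imwrite("pics/g.png",im)
E
```

```text
6.75 [590.49369467 244.15840519 153.02127003] [-0.42464443  0.63366124 -0.32479862] 65.21065163610751
```

View pics/g.png

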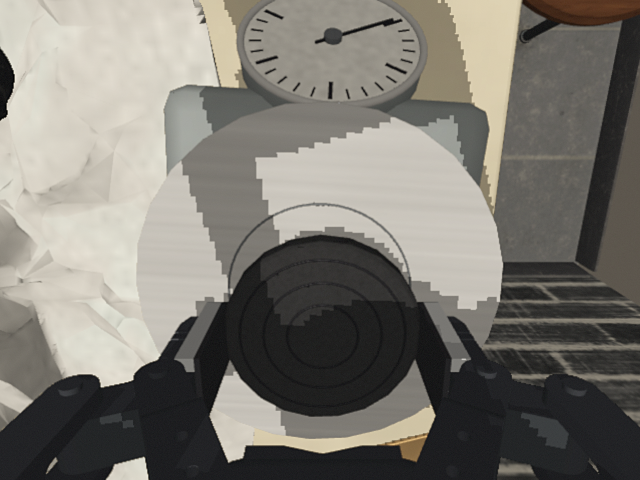

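```bash
python3 - <<'E'
from h import *
s=read_state(); c=camera("wrist")
for uv,o in(((320,103),75),((320,438),-75),((320,203),37)): 
    p=onz(c,uv,115,s); print(p.round(1), p[0]+o)
for uv in((137,271),(502,271)): print(onz(c,uv,115,s).round(1))
for e in place_of("mat_mid",c)[:2]: print(e["uv"],e["score"],onz(c,e["uv"],s["tool_pos"][2]-9.9,s).round(1))
print(read_state()["tool_pos"])
E
```

```text
[515.8 243.5 115. ] 590.7644606923421
[664.8 243.7 115. ] 589.8365843377164
[552.7 243.5 115. ] 589.6656540933452
[581.1 169.5 115. ]
[580.9 317.5 115. ]
[322.1, 327.0] 0.71 [590.  244.3 143.9]
[591.23429272 244.017013   153.78405051]
```

Everything agrees within 1 mm. Lowering.

>>> carry_out:
  deltas:
    - {"slide": [0, -1, 10], "yaw": 0, "gripper": 120}
    - {"slide": [0, -1, 18], "yaw": 0, "gripper": 120}
    - {"slide": [0, -1, 18], "yaw": 0, "gripper": 120}
    - {"slide": [0, -1, 18], "yaw": 0, "gripper": 120}

```text
clock: 7.4
tool_pos: [590.3, 244.0, 135.5]
orientation: [0.706, 0.708, 0.004, 0.001]
contact_force: [-0.1, 0.4, -0.4]
finger_gap: 65.1
```

```bash
python3 - <<'E'
from h import *
for i in range(3):
    s=read_state(); c=camera("wrist"); print(s["clock"],s["tool_pos"],s["contact_force"],s["finger_gap"])
cv2.imwrite("pics/h.png",c["image"][:,:,::-1])
E
```

```text
7.4 [590.25460101 244.03403194 135.52402508] [-0.14557131  0.3960212  -0.41226877] 65.11015930914895
7.45 [590.43396299 244.08444628 135.78800576] [ 0.34900673 -0.21461762 -0.2676811 ] 65.33487253238509
7.5 [590.54593169 244.13842338 135.96532457] [ 0.6675109   0.43854362 -0.60512613] 65.46639762008809
```

View pics/h.png

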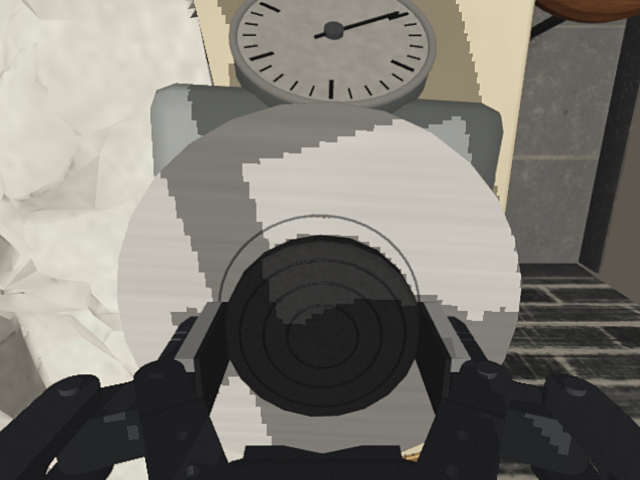

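>>> carry_out:
  deltas:
    - {"slide": [0, 0, 3], "yaw": 0, "gripper": 120}
    - {"slide": [0, 0, 5], "yaw": 0, "gripper": 120}
    - {"slide": [0, 0, 5], "yaw": 0, "gripper": 120}
    - {"slide": [0, 0, 5], "yaw": 0, "gripper": 120}

```text
clock: 8.05
tool_pos: [590.6, 244.2, 131.0]
orientation: [0.706, 0.708, 0.005, 0.002]
contact_force: [0.6, -0.4, -0.5]
finger_gap: 65.0
```

```bash
python3 - <<'E'
from h import *
s=read_state(); c=camera("wrist"); print(s["clock"],s["tool_pos"],s["contact_force"],s["finger_gap"])
im=c["image"][:,:,::-1]
cv2.imwrite("pics/i.png",im)
E
```

```text
8.05 [590.57817853 244.17673036 130.98484676] [ 0.63012366 -0.36450677 -0.53234791] 65.0115490143118
```

View pics/i.png

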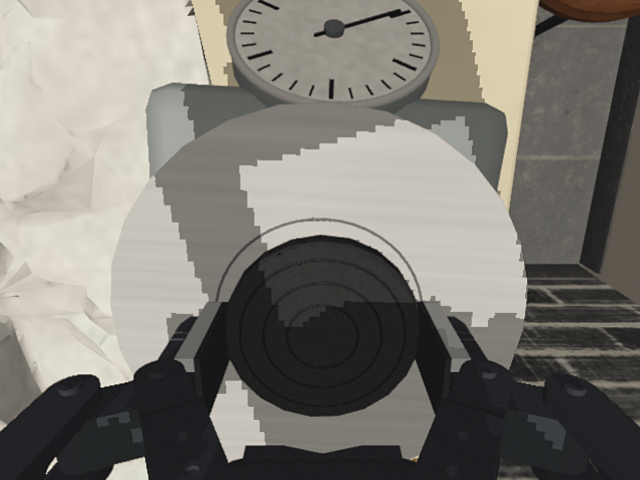

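>>> carry_out:
  deltas:
    - {"slide": [0, 0, 1], "yaw": 0, "gripper": 120}
    - {"slide": [0, 0, 2], "yaw": 0, "gripper": 120}
    - {"slide": [0, 0, 2], "yaw": 0, "gripper": 120}
    - {"slide": [0, 0, 2], "yaw": 0, "gripper": 120}

```text
clock: 8.6
tool_pos: [590.8, 244.2, 129.2]
orientation: [0.706, 0.708, 0.005, 0.002]
contact_force: [0.1, 0.2, 0.2]
finger_gap: 65.1
```

```bash
python3 - <<'E'
from h import *
s=read_state(); c=camera("wrist"); print(s["clock"],s["tool_pos"],s["contact_force"],s["finger_gap"])
im=c["image"][:,:,::-1]
cv2.imwrite("pics/j.png",cv2.resize(im[0:120,200:460],None,fx=3,fy=3))
E
```

```text
8.6 [590.75271729 244.21878393 129.20696639] [0.05942688 0.21244311 0.23084681] 65.11253185898593
```

View pics/j.png

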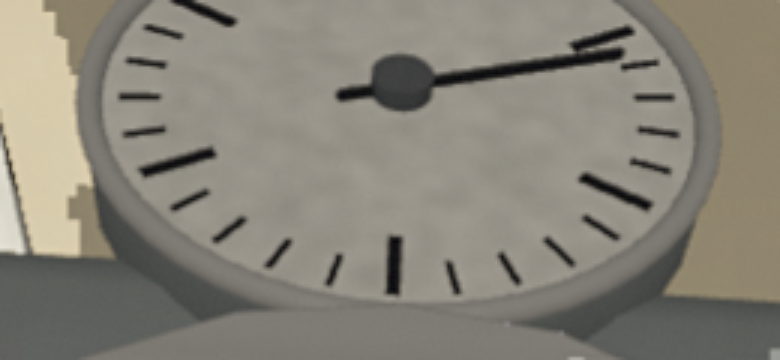

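The pointer has just left 0 (about 0.07 kg), so the mat is touching. I'll release, opening gradually.

>>> carry_out:
  deltas:
    - {"slide": [0, 0, 0], "yaw": 0, "gripper": 50}
    - {"slide": [0, 0, 0], "yaw": 0, "gripper": 35}
    - {"slide": [0, 0, 0], "yaw": 0, "gripper": 20}
    - {"slide": [0, 0, 0], "yaw": 0, "gripper": 0}
    - {"slide": [0, 0, 0], "yaw": 0, "gripper": 0}
    - {"slide": [0, 0, 0], "yaw": 0, "gripper": 0}
    - {"slide": [0, 0, -30], "yaw": 0, "gripper": 0}
    - {"slide": [0, 0, -60], "yaw": 0, "gripper": 0}
    - {"slide": [0, -20, -90], "yaw": 0, "gripper": 0}
    - {"slide": [0, -20, -90], "yaw": 0, "gripper": 0}
    - {"slide": [0, -20, -90], "yaw": 0, "gripper": 0}

```text
clock: 10.02
tool_pos: [569.9, 243.7, 218.5]
orientation: [0.706, 0.708, 0.005, 0.002]
contact_force: [0.4, -1.1, -1.0]
finger_gap: 85.5
```

```bash
python3 - <<'E'
from h import *
s=read_state(); c=camera("wrist"); print(s["clock"],s["tool_pos"],s["contact_force"],s["finger_gap"])
im=c["image"][:,:,::-1]
for n,z in(("pan_mark",114.5),("mat_mid",119.5)):
  for e in place_of(n,c)[:1]: print(n,e["uv"],e["score"],onz(c,e["uv"],z,s).round(1))
for e in silhouettes("mat_mid",c)[:1]:
    m=e["region"]; cs,_=cv2.findContours(m.astype(np.uint8),0,1); k=max(cs,key=cv2.contourArea)
    P=np.array([onz(c,q[0],124.5,s)[:2] for q in k]); (x,y),r=cv2.minEnclosingCircle(P.astype(np.float32)); print(e["score"],x,y,r)
cv2.imwrite("pics/k.png",im)
E
```

```text
10.025 [569.85644487 243.69492402 218.48933655] [ 0.39668706 -1.13221035 -0.99556785] 85.51978255702514
0.59 589.4169921875 244.94244384765625 34.6798210144043
```

View pics/k.png

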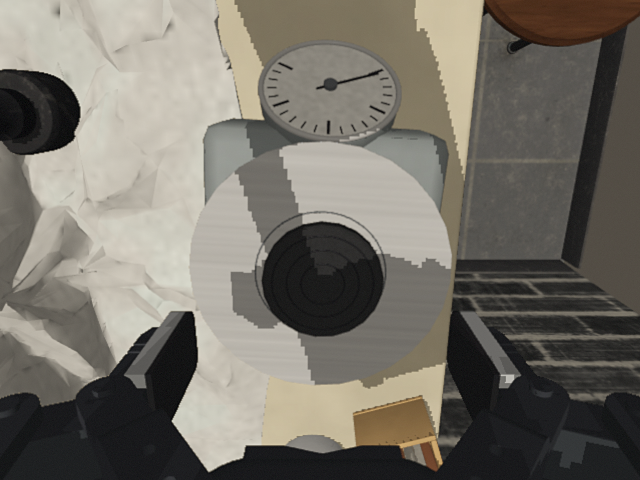

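The mat lies flat on the pan: its outline fits centre (589.4, 244.9), radius 34.7, against pan centre (589.7, 243.6). Next I'll move to the basket.

>>> carry_out:
  deltas:
    - {"slide": [-55, -50, -20], "yaw": 0, "gripper": 0}
    - {"slide": [-110, -100, -20], "yaw": 0, "gripper": 0}
    - {"slide": [-165, -130, -20], "yaw": 0, "gripper": 0}
    - {"slide": [-220, -150, -20], "yaw": 0, "gripper": 0}
    - {"slide": [-275, -160, -20], "yaw": 0, "gripper": 0}
    - {"slide": [-330, -170, -10], "yaw": 0, "gripper": 0}
    - {"slide": [-385, -170, 10], "yaw": 0, "gripper": 0}
    - {"slide": [-440, -170, 30], "yaw": 0, "gripper": 0}
    - {"slide": [-495, -170, 40], "yaw": 0, "gripper": 0}
    - {"slide": [-525, -170, 48], "yaw": 0, "gripper": 0}
    - {"slide": [-525, -170, 48], "yaw": 0, "gripper": 0}
    - {"slide": [-525, -170, 48], "yaw": 0, "gripper": 0}
    - {"slide": [-525, -170, 48], "yaw": 0, "gripper": 0}

```text
clock: 11.85
tool_pos: [401.4, -280.8, 166.5]
orientation: [0.706, 0.708, 0.004, 0.001]
contact_force: [-0.4, -0.0, -0.2]
finger_gap: 85.5
```

```bash
python3 - <<'E'
from h import *
s=read_state(); c=camera("wrist"); print(s["clock"],s["tool_pos"],s["orientation"],s["joint_pos"],s["finger_gap"])
im=c["image"][:,:,::-1].copy()
for n,z in(("basket_mid",31),("tamper_mid",59)):
  for e in place_of(n,c)[:2]: print(n,e["uv"],e["score"],onz(c,e["uv"],z,s).round(1))
for e in silhouettes("basket_mid",c)[:2]:
    m=e["region"]; cs,_=cv2.findContours(m.astype(np.uint8),0,1); k=max(cs,key=cv2.contourArea)
    P=np.array([onz(c,q[0],44,s)[:2] for q in k]); (x,y),r=cv2.minEnclosingCircle(P.astype(np.float32)); print(e["score"],x,y,r)
    cv2.drawContours(im,[k],-1,(0,255,0),1)
cv2.imwrite("pics/l.png",im)
E
```

```text
11.85 [ 401.37373491 -280.80720382  166.48352743] [0.70586775 0.70833148 0.00394838 0.0012839 ] [-0.72066161 -0.11855318  1.89316582  0.00788763  1.36392638 -2.29655054] 85.52603167466937
basket_mid [320.6, 258.7] 0.74 [ 423.1 -281.    31. ]
basket_mid [87.0, 245.5] 0.67 [ 414.5 -429.1   31. ]
tamper_mid [536.8, 286.0] 0.62 [ 429.1 -154.5   59. ]
0.94 411.2831115722656 -422.5340270996094 25.81735610961914
0.79 420.3227233886719 -281.1667785644531 35.76423263549805
```

View pics/l.png

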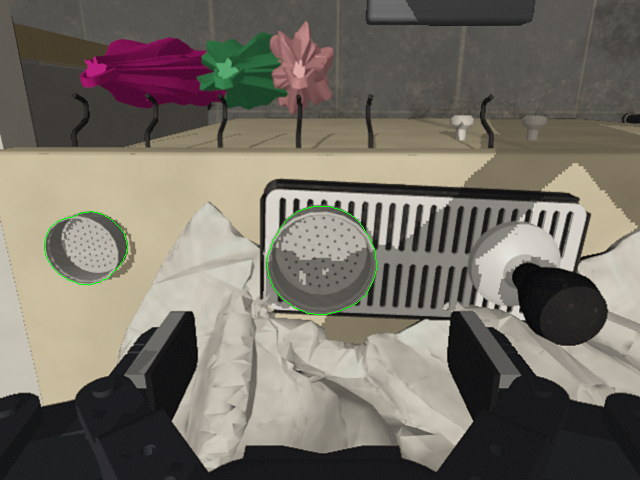

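The larger basket is at pixel (320,260) on the tray, with the tamper at (540,275). The small look-alike is at (87,247): its circle radius comes out at 26 mm, against 35 for the one on the tray. The cloth touches the tray's right end and back, so I'll turn the jaws by 0.66 rad to keep the fingers clear of it.

>>> carry_out:
  deltas:
    - {"slide": [0, 10, 15], "yaw": 0.16, "gripper": 0}
    - {"slide": [0, 20, 30], "yaw": 0.32, "gripper": 0}
    - {"slide": [0, 20, 50], "yaw": 0.48, "gripper": 0}
    - {"slide": [0, 20, 75], "yaw": 0.66, "gripper": 0}
    - {"slide": [0, 20, 86], "yaw": 0.66, "gripper": 0}
    - {"slide": [0, 20, 86], "yaw": 0.66, "gripper": 0}
    - {"slide": [0, 20, 86], "yaw": 0.66, "gripper": 0}

```text
clock: 12.92
tool_pos: [422.7, -281.3, 81.9]
orientation: [0.897, 0.442, 0.004, 0.001]
contact_force: [0.1, -0.7, 0.0]
finger_gap: 85.6
```

```bash
python3 - <<'E'
from h import *
s=read_state(); c=camera("wrist"); print(s["clock"],s["tool_pos"],s["orientation"],s["joint_pos"],s["finger_gap"])
R=Ro.from_quat(s["orientation"]).as_matrix(); print(R.round(4))
im=c["image"][:,:,::-1].copy()
for n,z in(("basket_mid",31),):
  for e in place_of(n,c)[:2]:
    p=onz(c,e["uv"],z,s); print(n,e["uv"],e["score"],p.round(1),(R.T@(p-s["tool_pos"])).round(1))
for e in silhouettes("basket_mid",c)[:1]:
    m=e["region"]; cs,_=cv2.findContours(m.astype(np.uint8),0,1); k=max(cs,key=cv2.contourArea)
    P=np.array([onz(c,q[0],44,s)[:2] for q in k]); (x,y),r=cv2.minEnclosingCircle(P.astype(np.float32)); print(e["score"],x,y,r)
cv2.imwrite("pics/m.png",im)
E
```

```text
12.925 [ 422.65901447 -281.26848945   81.88928412] [0.89679597 0.44242067 0.00448315 0.00091065] [-0.693297    0.02787144  1.91664044  0.00801767  1.19177857 -1.61284638] 85.55581115371504
[[ 0.6085  0.7935  0.0088]
 [ 0.7935 -0.6085  0.0023]
 [ 0.0072  0.0056 -1.    ]]
basket_mid [322.3, 279.4] 0.66 [ 421.9 -280.5   31. ] [-0.2 -1.3 50.9]
0.71 420.3004150390625 -279.8943176269531 36.00905227661133
```

View pics/m.png

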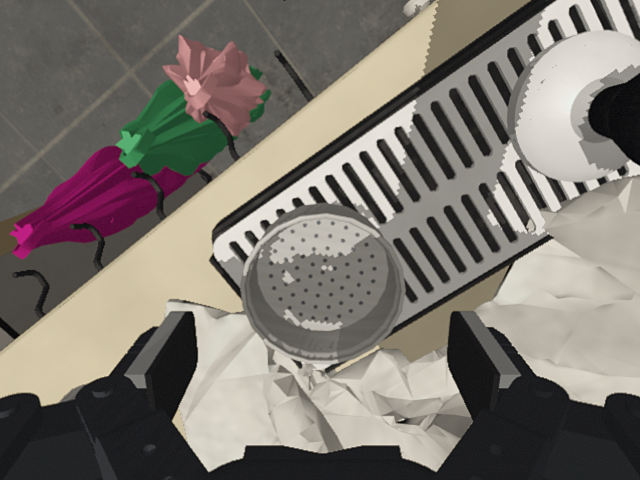

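The fingers will come down beside the basket at about (205,283) and (440,283), clear of everything but the low cloth corner. Descending.

>>> carry_out:
  deltas:
    - {"slide": [0, -1, 15], "yaw": 0, "gripper": 0}
    - {"slide": [0, -1, 30], "yaw": 0, "gripper": 0}
    - {"slide": [0, -1, 42], "yaw": 0, "gripper": 0}
    - {"slide": [0, -1, 42], "yaw": 0, "gripper": 0}
    - {"slide": [0, -1, 42], "yaw": 0, "gripper": 0}
    - {"slide": [0, -1, 42], "yaw": 0, "gripper": 30}
    - {"slide": [0, -1, 42], "yaw": 0, "gripper": 50}
    - {"slide": [0, -1, 42], "yaw": 0, "gripper": 80}
    - {"slide": [0, -1, 42], "yaw": 0, "gripper": 120}
    - {"slide": [0, -1, 42], "yaw": 0, "gripper": 120}
    - {"slide": [0, -1, 42], "yaw": 0, "gripper": 120}

```text
clock: 14.45
tool_pos: [422.9, -281.0, 41.3]
orientation: [0.897, 0.442, 0.005, 0.002]
contact_force: [-2.6, 2.6, 10.7]
finger_gap: 64.5
```

```bash
python3 - <<'E'
from h import *
s=read_state(); c=camera("wrist"); print(s["clock"],s["tool_pos"],s["contact_force"],s["finger_gap"])
cv2.imwrite("pics/n.png",c["image"][:,:,::-1])
E
```

```text
14.45 [ 422.87446501 -281.0471906    41.315482  ] [-2.61996261  2.60229821 10.66721021] 64.50822158469218
```

View pics/n.png

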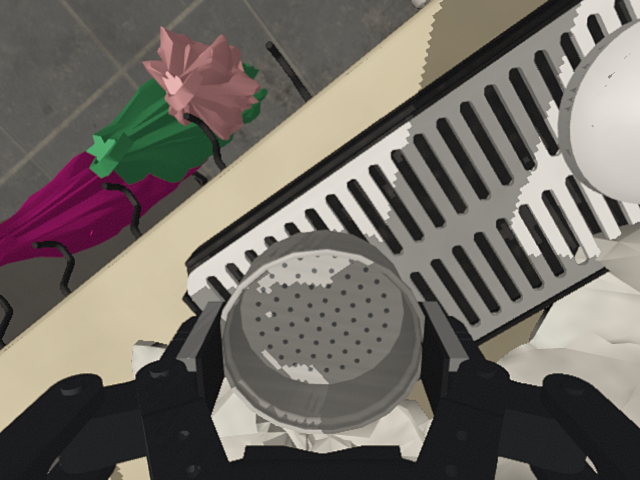

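The basket is held. I'll lift it and carry it along the front at z≈260, turning the jaws back on the way.

>>> carry_out:
  deltas:
    - {"slide": [0, 0, -10], "yaw": 0, "gripper": 120}
    - {"slide": [0, 0, -40], "yaw": 0, "gripper": 120}
    - {"slide": [0, 0, -80], "yaw": 0, "gripper": 120}
    - {"slide": [0, 0, -130], "yaw": 0, "gripper": 120}
    - {"slide": [44, -31, -180], "yaw": -0.1, "gripper": 120}
    - {"slide": [88, -62, -219], "yaw": -0.2, "gripper": 120}
    - {"slide": [132, -93, -219], "yaw": -0.3, "gripper": 120}
    - {"slide": [176, -124, -219], "yaw": -0.4, "gripper": 120}
    - {"slide": [220, -155, -219], "yaw": -0.5, "gripper": 120}
    - {"slide": [264, -187, -219], "yaw": -0.6, "gripper": 120}
    - {"slide": [308, -218, -219], "yaw": -0.65, "gripper": 120}
    - {"slide": [352, -249, -219], "yaw": -0.65, "gripper": 120}
    - {"slide": [352, -249, -219], "yaw": -0.65, "gripper": 120}
    - {"slide": [352, -249, -219], "yaw": -0.65, "gripper": 120}

```text
clock: 16.25
tool_pos: [437.7, 149.3, 261.3]
orientation: [0.709, 0.706, 0.004, 0.003]
contact_force: [0.7, -0.0, -0.9]
finger_gap: 64.2
```

```bash
python3 - <<'E'
from h import *
s=read_state(); c=camera("wrist"); print(s["clock"],s["tool_pos"],s["contact_force"],s["finger_gap"])
R=Ro.from_quat(s["orientation"]).as_matrix(); print(R.round(4))
for e in place_of("basket_mid",c)[:2]:
    p=onz(c,e["uv"],s["tool_pos"][2]-10.3,s); print(e["uv"],e["score"],p.round(1),(R.T@(p-s["tool_pos"])).round(1))
for e in silhouettes("basket_mid",c)[:1]:
    k=max(cv2.findContours(e["region"].astype(np.uint8),0,1)[0],key=cv2.contourArea)
    P=np.array([onz(c,q[0],s["tool_pos"][2]+2.7,s)[:2] for q in k]); (x,y),r=cv2.minEnclosingCircle(P.astype(np.float32)); print(e["score"],x,y,r)
cv2.imwrite("pics/o.png",c["image"][:,:,::-1])
E
```

```text
16.25 [437.68212937 149.34015605 261.30491517] [ 0.67512905 -0.04162266 -0.94911128] 64.23275206818194
[[ 4.500e-03  9.999e-01  1.040e-02]
 [ 1.000e+00 -4.500e-03  8.000e-04]
 [ 8.000e-04  1.040e-02 -9.999e-01]]
[320.5, 328.7] 0.63 [437.6 148.9 251. ] [-0.4 -0.2 10.3]
0.68 434.0101623535156 149.8089599609375 36.74662780761719
```

View pics/o.png

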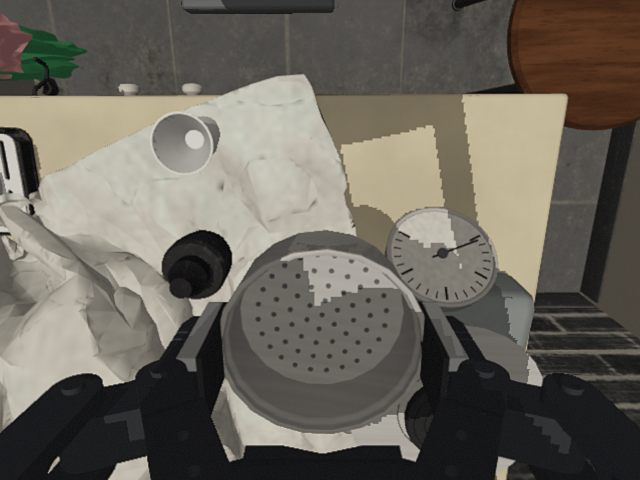

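The basket is centred in the jaws, within 0.5 mm by the network. The mat is visible at (425,415). I'll go above the mat.

>>> carry_out:
  deltas:
    - {"slide": [25, 40, 10], "yaw": 0, "gripper": 120}
    - {"slide": [50, 80, 20], "yaw": 0, "gripper": 120}
    - {"slide": [75, 120, 40], "yaw": 0, "gripper": 120}
    - {"slide": [95, 152, 60], "yaw": 0, "gripper": 120}
    - {"slide": [95, 152, 87], "yaw": 0, "gripper": 120}
    - {"slide": [95, 152, 87], "yaw": 0, "gripper": 120}
    - {"slide": [95, 152, 87], "yaw": 0, "gripper": 120}

```text
clock: 17.27
tool_pos: [592.0, 241.4, 177.2]
orientation: [0.71, 0.704, 0.004, 0.004]
contact_force: [-0.0, 0.5, -0.2]
finger_gap: 64.4
```

```bash
python3 - <<'E'
from h import *
s=read_state(); c=camera("wrist"); print(s["clock"],s["tool_pos"],s["contact_force"],s["finger_gap"])
R=Ro.from_quat(s["orientation"]).as_matrix(); print(R.round(4))
S=camera("scene"); T=camera("top")
cv2.imwrite("pics/p.png",c["image"][:,:,::-1])
a=cv2.resize(S["image"][100:230,210:370,::-1],None,fx=5,fy=4.6,interpolation=cv2.INTER_CUBIC)
cv2.imwrite("pics/q.png",a)
E
```

```text
17.275 [592.01708156 241.36165089 177.15212653] [-0.02793     0.47330874 -0.19804597] 64.37708602337801
[[ 0.0087  0.9999  0.0114]
 [ 1.     -0.0087  0.0012]
 [ 0.0013  0.0114 -0.9999]]
```

View pics/p.png

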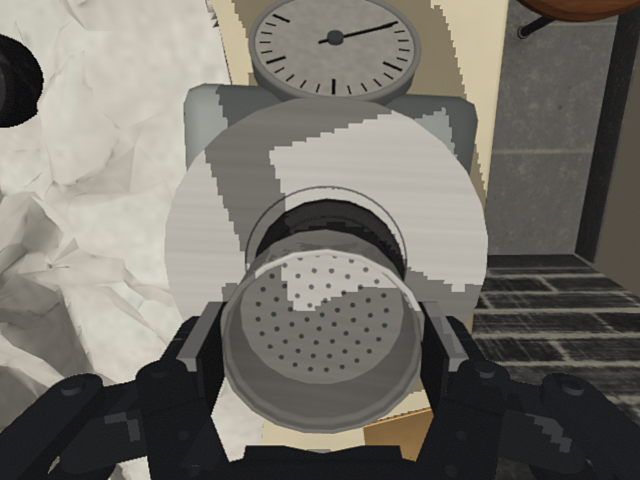

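View pics/q.png

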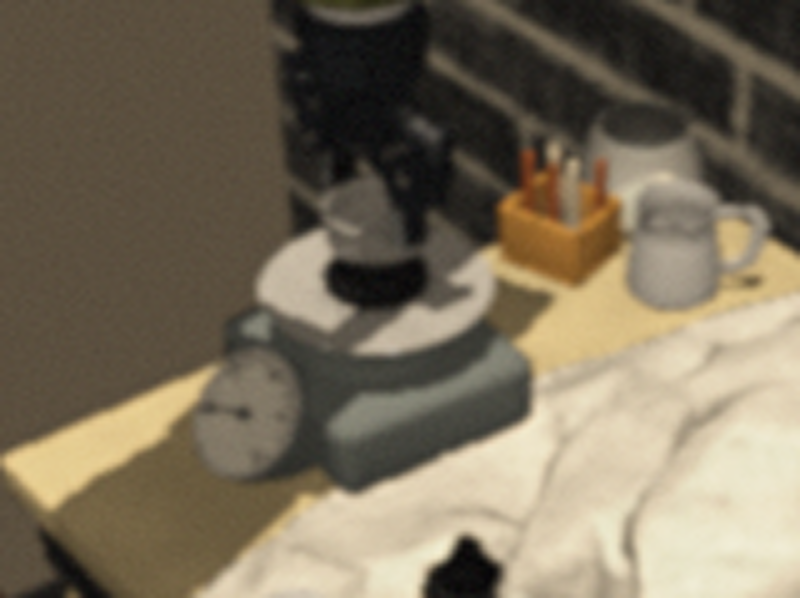

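>>> carry_out:
  deltas:
    - {"slide": [3, -2, 8], "yaw": 0, "gripper": 120}
    - {"slide": [3, -2, 16], "yaw": 0, "gripper": 120}
    - {"slide": [3, -2, 24], "yaw": 0, "gripper": 120}
    - {"slide": [3, -2, 24], "yaw": 0, "gripper": 120}
    - {"slide": [3, -2, 24], "yaw": 0, "gripper": 120}

```text
clock: 18.05
tool_pos: [590.7, 245.1, 154.0]
orientation: [0.71, 0.704, 0.005, 0.004]
contact_force: [-0.2, 0.4, -1.2]
finger_gap: 64.3
```

```bash
python3 - <<'E'
from h import *
s=read_state(); c=camera("wrist"); print(s["clock"],s["tool_pos"],s["contact_force"],s["finger_gap"])
cv2.imwrite("pics/r.png",c["image"][:,:,::-1])
for uv in ((320,103),(320,203)): print(onz(c,uv,115,s))
E
```

```text
18.05 [590.72339997 245.13818261 154.01493576] [-0.21870882  0.38396732 -1.20665527] 64.34400634510375
[515.60601348 245.14691297 115.        ]
[552.52138222 244.82095352 115.        ]
```

View pics/r.png

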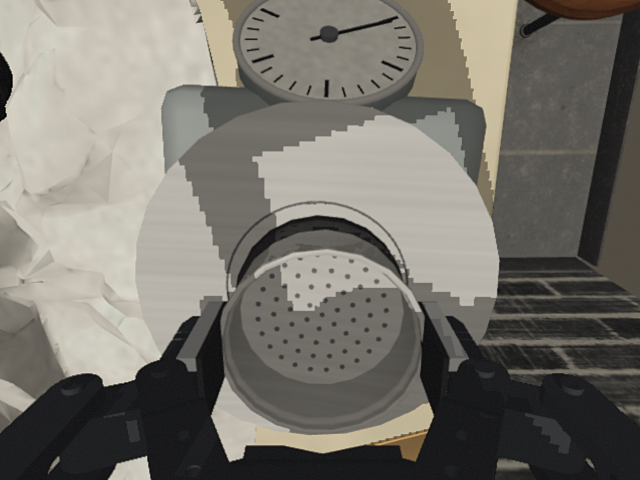

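>>> carry_out:
  deltas:
    - {"slide": [0, 0, 3], "yaw": 0, "gripper": 120}
    - {"slide": [0, 0, 6], "yaw": 0, "gripper": 120}
    - {"slide": [0, 0, 6], "yaw": 0, "gripper": 120}
    - {"slide": [0, 0, 6], "yaw": 0, "gripper": 120}

```text
clock: 18.6
tool_pos: [591.0, 245.2, 148.3]
orientation: [0.71, 0.704, 0.006, 0.004]
contact_force: [-0.2, -0.1, -1.2]
finger_gap: 64.0
```

```bash
python3 - <<'E'
from h import *
s=read_state(); c=camera("wrist"); print(s["clock"],s["tool_pos"],s["contact_force"],s["finger_gap"])
im=c["image"][:,:,::-1]
cv2.imwrite("pics/s.png",np.vstack([cv2.resize(im[0:120,200:460],(780,300)),cv2.resize(im[180:360,200:460],(780,300))]))
E
```

```text
18.6 [590.96317887 245.17064627 148.34765587] [-0.16618497 -0.0898739  -1.1647704 ] 64.03300252281801
```

View pics/s.png

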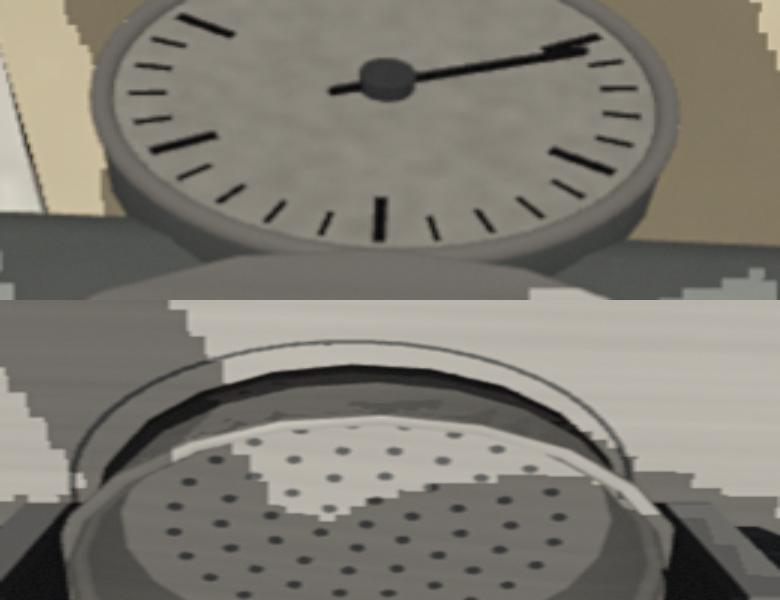

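>>> carry_out:
  deltas:
    - {"slide": [0, 0, 1], "yaw": 0, "gripper": 120}
    - {"slide": [0, 0, 2], "yaw": 0, "gripper": 120}
    - {"slide": [0, 0, 2], "yaw": 0, "gripper": 120}
    - {"slide": [0, 0, 2], "yaw": 0, "gripper": 120}

```text
clock: 19.15
tool_pos: [591.1, 245.2, 146.6]
orientation: [0.71, 0.704, 0.006, 0.004]
contact_force: [-0.1, 0.8, 1.7]
finger_gap: 64.0
```

```bash
python3 - <<'E'
from h import *
s=read_state(); c=camera("wrist"); print(s["clock"],s["tool_pos"],s["contact_force"],s["finger_gap"])
im=c["image"][:,:,::-1]
cv2.imwrite("pics/t.png",np.vstack([cv2.resize(im[0:120,200:460],(780,300)),cv2.resize(im[180:360,200:460],(780,300))]))
E
```

```text
19.15 [591.10588996 245.22235916 146.56893008] [-0.12609916  0.79557485  1.68266614] 64.03519700703774
```

View pics/t.png

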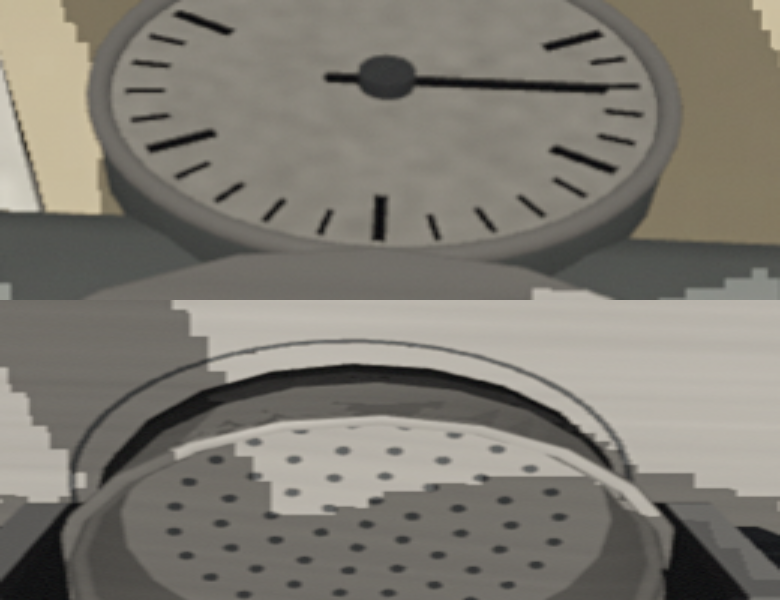

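The pointer reads 0.2 kg, so the basket is seated on the mat. I'll release gradually and retreat straight up.

>>> carry_out:
  deltas:
    - {"slide": [0, 0, 0], "yaw": 0, "gripper": 50}
    - {"slide": [0, 0, 0], "yaw": 0, "gripper": 35}
    - {"slide": [0, 0, 0], "yaw": 0, "gripper": 20}
    - {"slide": [0, 0, 0], "yaw": 0, "gripper": 0}
    - {"slide": [0, 0, 0], "yaw": 0, "gripper": 0}
    - {"slide": [0, 0, 0], "yaw": 0, "gripper": 0}
    - {"slide": [0, 0, -20], "yaw": 0, "gripper": 0}
    - {"slide": [0, 0, -50], "yaw": 0, "gripper": 0}
    - {"slide": [0, -20, -90], "yaw": 0, "gripper": 0}
    - {"slide": [0, -20, -100], "yaw": 0, "gripper": 0}
    - {"slide": [0, -20, -100], "yaw": 0, "gripper": 0}
    - {"slide": [0, -20, -100], "yaw": 0, "gripper": 0}

```text
clock: 20.7
tool_pos: [569.4, 244.9, 244.8]
orientation: [0.71, 0.704, 0.005, 0.004]
contact_force: [0.5, 0.4, -0.0]
finger_gap: 85.6
```

```bash
python3 - <<'E'
from h import *
s=read_state(); c=camera("wrist"); print(s["clock"],s["tool_pos"],s["orientation"],s["contact_force"],s["finger_gap"])
im=c["image"][:,:,::-1].copy()
for n,z in(("pan_mark",114),("mat_mid",119),("basket_mid",137)):
  for e in place_of(n,c)[:1]: print(n,e["uv"],e["score"],onz(c,e["uv"],z,s).round(1))
cv2.imwrite("pics/u.png",im)
E
```

```text
20.7 [569.38413151 244.87409637 244.83330823] [0.70997551 0.70420002 0.00478897 0.0037644 ] [ 0.52796131  0.4223743  -0.03292333] 85.63143863223115
pan_mark [319.1, 274.5] 0.63 [600.8 243.  114. ]
basket_mid [319.0, 277.2] 0.82 [592.5 243.2 137. ]
```

View pics/u.png

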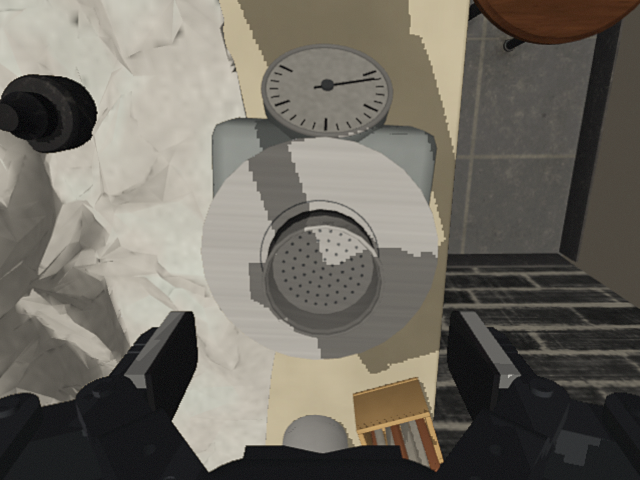

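```bash
cat > ov.py <<'E'
from h import *
def ov(c,s,items,roi,fn,f=5):
    im=c["image"][:,:,::-1]; x0,y0,x1,y1=roi
    im=cv2.resize(im[y0:y1,x0:x1],None,fx=f,fy=f,interpolation=cv2.INTER_CUBIC)
    t=np.linspace(0,2*np.pi,120)
    for x,y,z,r,col in items:
        p=proj(c,np.c_[x+r*np.cos(t),y+r*np.sin(t),0*t+z],s)
        cv2.polylines(im,[((p-[x0,y0]+.5)*f).astype(int).reshape(-1,1,2)],True,col,1)
    cv2.imwrite(fn,im)
E
python3 - <<'E'
from ov import *
s=read_state(); c=camera("wrist")
ov(c,s,[(590,244,113.7,37,(0,0,255)),(590,244,113.7,75,(0,0,255)),(589.8,244.5,123.7,34,(0,255,0)),(591,244.5,149.7,34.2,(255,0,0)),(591,244.5,126.7,30.5,(255,255,0))],(195,130,445,370),"pics/v.png",3)
E
```

```text
(no output)
```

View pics/v.png

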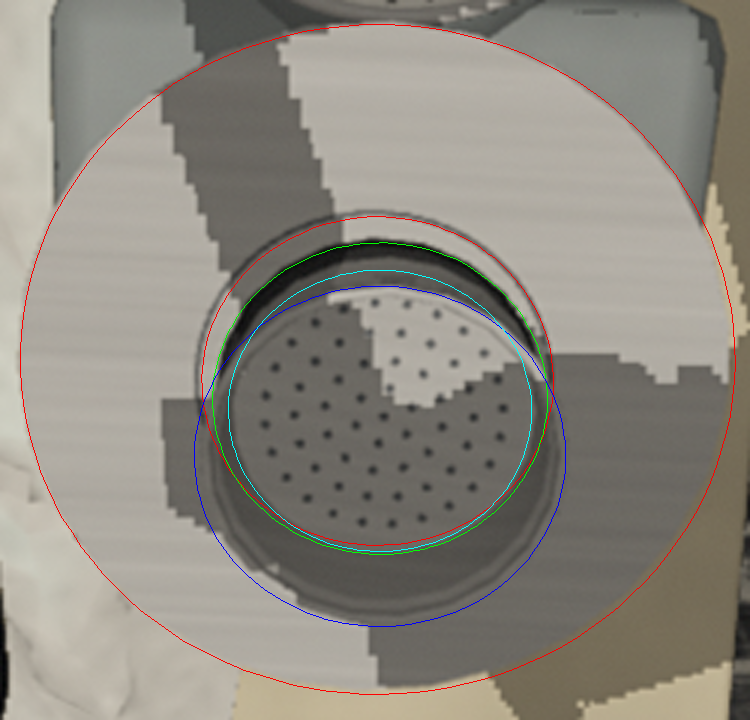

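```bash
python3 - <<'E'
from h import *
c=camera("wrist"); im=c["image"][:,:,::-1][195:345,255:395].astype(float)
im=np.clip((im-30)*1.8,0,255).astype(np.uint8)
cv2.imwrite("pics/w.png",cv2.resize(im,None,fx=4,fy=4,interpolation=cv2.INTER_NEAREST))
E
```

```text
(no output)
```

View pics/w.png

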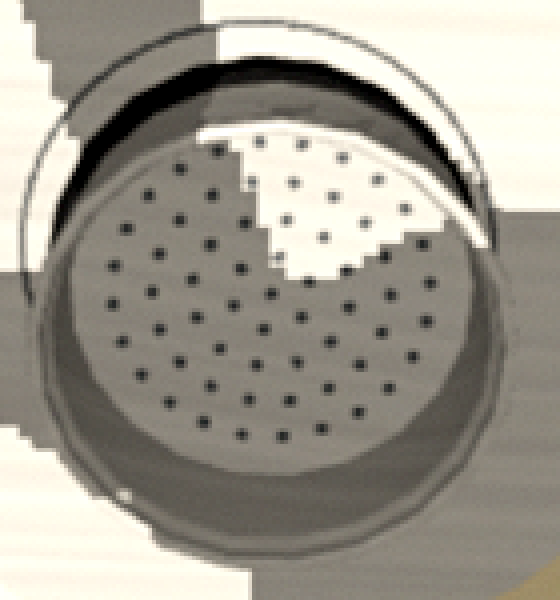

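The overlay puts the basket floor centre at about (591, 245.3), the mat at (590, 244.7) and the pan at (590, 244), all well inside the limits. Next is the tamper.

>>> carry_out:
  deltas:
    - {"slide": [-40, -50, 0], "yaw": 0, "gripper": 0}
    - {"slide": [-85, -100, 0], "yaw": 0, "gripper": 0}
    - {"slide": [-135, -130, 0], "yaw": 0, "gripper": 0}
    - {"slide": [-185, -150, 0], "yaw": 0, "gripper": 0}
    - {"slide": [-235, -165, 0], "yaw": 0, "gripper": 0}
    - {"slide": [-285, -165, 10], "yaw": 0, "gripper": 0}
    - {"slide": [-340, -165, 20], "yaw": 0, "gripper": 0}
    - {"slide": [-395, -165, 35], "yaw": 0, "gripper": 0}
    - {"slide": [-395, -165, 50], "yaw": 0, "gripper": 0}
    - {"slide": [-395, -165, 50], "yaw": 0, "gripper": 0}
    - {"slide": [-395, -165, 50], "yaw": 0, "gripper": 0}

```text
clock: 22.38
tool_pos: [402.3, -147.5, 193.0]
orientation: [0.709, 0.705, 0.005, 0.004]
contact_force: [-0.5, -0.2, -0.2]
finger_gap: 85.4
```

```bash
python3 - <<'E'
from ov import *
s=read_state(); c=camera("wrist"); print(s["clock"],s["tool_pos"],s["orientation"],s["finger_gap"])
for e in place_of("tamper_mid",c)[:2]: print(e["uv"],e["score"],onz(c,e["uv"],59,s).round(1))
ov(c,s,[(428,-153,18,29,(0,0,255)),(428,-153,84,20,(0,255,0))],(200,120,480,330),"pics/x.png",2.8)
cv2.imwrite("pics/y.png",c["image"][:,:,::-1])
E
```

```text
22.375 [ 402.29896516 -147.52750589  192.98052083] [0.70936878 0.70480686 0.00526266 0.00394178] 85.39870695947165
[312.0, 265.2] 0.85 [ 428.7 -153.8   59. ]
```

View pics/x.png

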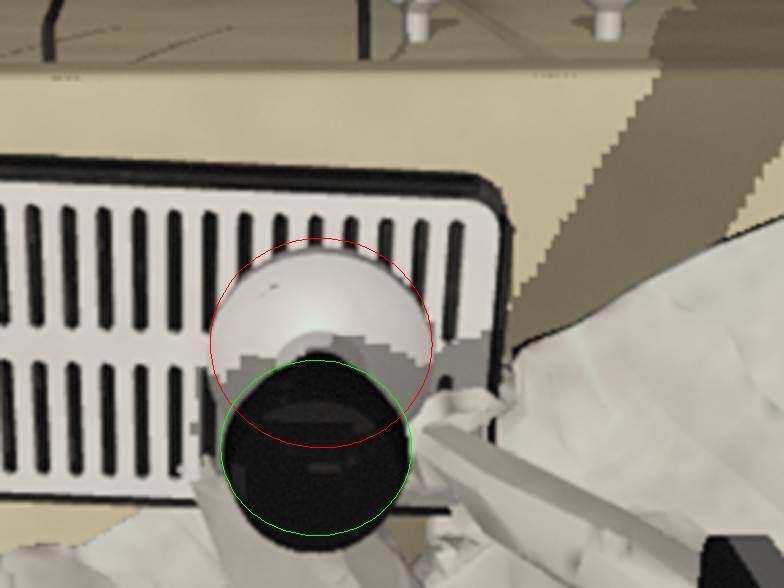

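View pics/y.png

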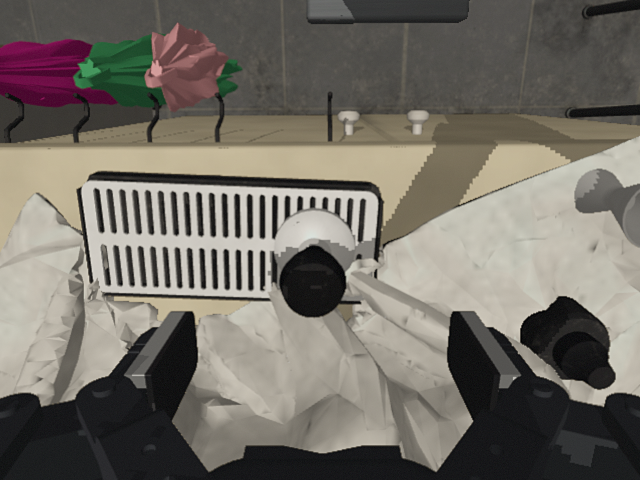

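>>> carry_out:
  deltas:
    - {"slide": [-6, 27, 20], "yaw": 0, "gripper": 0}
    - {"slide": [-6, 27, 45], "yaw": 0, "gripper": 0}
    - {"slide": [-6, 27, 68], "yaw": 0, "gripper": 0}
    - {"slide": [-6, 27, 68], "yaw": 0, "gripper": 0}
    - {"slide": [-6, 27, 68], "yaw": 0, "gripper": 0}

```text
clock: 23.1
tool_pos: [431.3, -153.6, 127.1]
orientation: [0.709, 0.705, 0.006, 0.005]
contact_force: [-0.3, 0.8, -0.8]
finger_gap: 85.2
```

```bash
python3 - <<'E'
from ov import *
s=read_state(); c=camera("wrist"); print(s["clock"],s["tool_pos"],s["orientation"],s["finger_gap"])
R=Ro.from_quat(s["orientation"]).as_matrix()
for e in place_of("tamper_mid",c)[:2]: p=onz(c,e["uv"],59,s); print(e["uv"],e["score"],p.round(1),(R.T@(p-s["tool_pos"])).round(1))
ov(c,s,[(429,-153.3,18,29,(0,0,255)),(429,-153.3,84,20,(0,255,0)),(429,-153.3,100,8,(0,255,0))],(0,100,640,480),"pics/z.png",1.25)
E
```

```text
23.1 [ 431.28641836 -153.56882936  127.10429438] [0.7088516  0.70531579 0.0056187  0.00524203] 85.21853097727686
```

View pics/z.png

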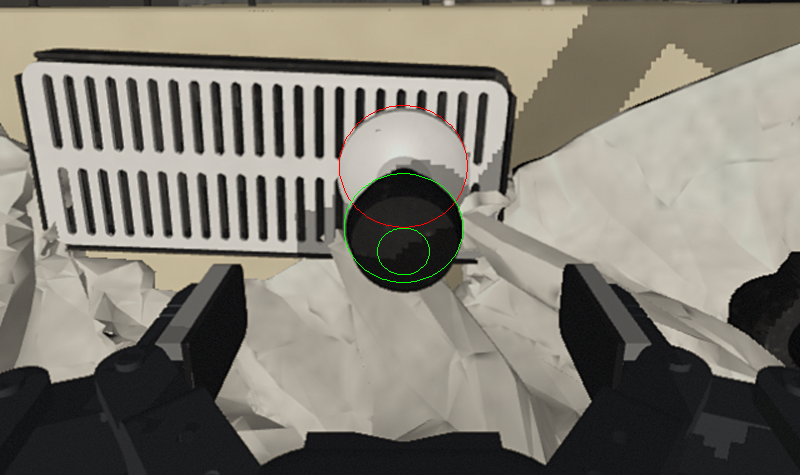

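>>> carry_out:
  deltas:
    - {"slide": [0, -2, 15], "yaw": 0, "gripper": 0}
    - {"slide": [0, -2, 30], "yaw": 0, "gripper": 0}
    - {"slide": [0, -2, 45], "yaw": 0, "gripper": 0}
    - {"slide": [0, -2, 49], "yaw": 0, "gripper": 0}
    - {"slide": [0, -2, 49], "yaw": 0, "gripper": 0}
    - {"slide": [0, -2, 49], "yaw": 0, "gripper": 0}

```text
clock: 23.95
tool_pos: [430.7, -154.1, 78.8]
orientation: [0.709, 0.705, 0.006, 0.006]
contact_force: [-0.2, -0.7, 0.1]
finger_gap: 85.7
```

```bash
python3 - <<'E'
from ov import *
s=read_state(); c=camera("wrist"); print(s["clock"],s["tool_pos"],s["contact_force"],s["finger_gap"])
ov(c,s,[(429,-153.3,18,29,(0,0,255)),(429,-153.3,84,20,(0,255,0))],(0,100,640,480),"pics/z2.png",1.25)
E
```

```text
23.95 [ 430.66348945 -154.11183438   78.80733806] [-0.24372692 -0.6867063   0.11977128] 85.71821708941947
```

View pics/z2.png

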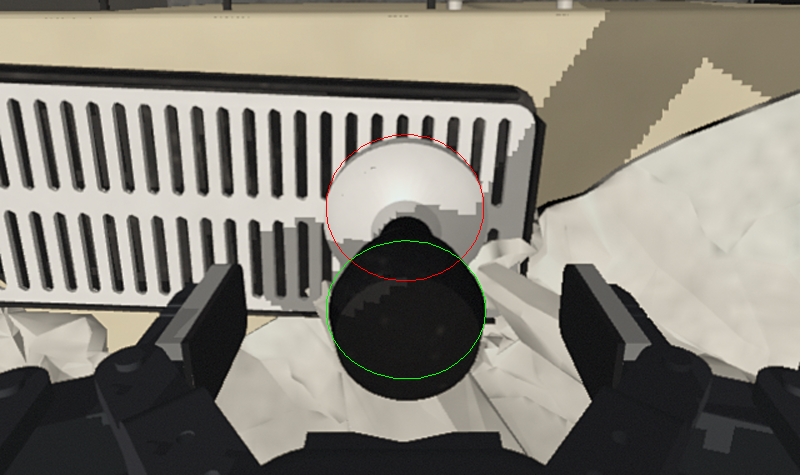

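>>> carry_out:
  deltas:
    - {"slide": [0, 0, 0], "yaw": 0, "gripper": 60}
    - {"slide": [0, 0, 0], "yaw": 0, "gripper": 100}
    - {"slide": [0, 0, 0], "yaw": 0, "gripper": 125}
    - {"slide": [0, 0, 0], "yaw": 0, "gripper": 150}
    - {"slide": [0, 0, 0], "yaw": 0, "gripper": 200}
    - {"slide": [0, 0, 0], "yaw": 0, "gripper": 200}
    - {"slide": [0, 0, 0], "yaw": 0, "gripper": 200}

```text
clock: 24.88
tool_pos: [431.1, -154.2, 79.4]
orientation: [0.709, 0.705, 0.006, 0.006]
contact_force: [-0.8, 2.2, 5.1]
finger_gap: 36.3
```

```bash
python3 - <<'E'
from ov import *
s=read_state(); c=camera("wrist"); print(s["clock"],s["tool_pos"],s["orientation"],s["contact_force"],s["finger_gap"])
p=s["tool_pos"]
ov(c,s,[(p[0],p[1],18,29,(0,0,255)),(p[0],p[1],84,20,(0,255,0))],(0,100,640,480),"pics/z3.png",1.25)
E
```

```text
24.875 [ 431.0699579  -154.1824911    79.43676633] [0.70898312 0.70516979 0.00610671 0.0064198 ] [-0.8472425   2.22277773  5.10513304] 36.256703779558705
```

View pics/z3.png

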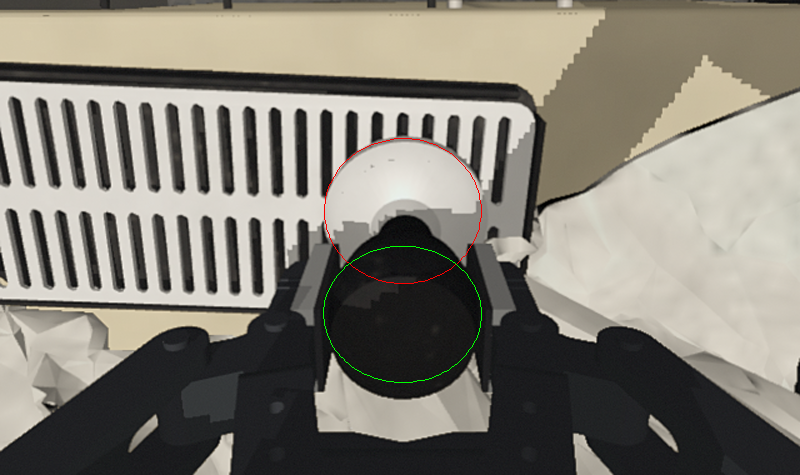

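The tamper is gripped centrally (gap 36, the same offset as in the earlier grips). I'll lift and carry it along the front.

>>> carry_out:
  deltas:
    - {"slide": [0, 0, -10], "yaw": 0, "gripper": 200}
    - {"slide": [0, 0, -40], "yaw": 0, "gripper": 200}
    - {"slide": [0, 0, -80], "yaw": 0, "gripper": 200}
    - {"slide": [0, 0, -130], "yaw": 0, "gripper": 200}
    - {"slide": [30, 0, -170], "yaw": 0, "gripper": 200}
    - {"slide": [75, 0, -200], "yaw": 0, "gripper": 200}
    - {"slide": [120, 0, -200], "yaw": 0, "gripper": 200}
    - {"slide": [165, 0, -200], "yaw": 0, "gripper": 200}
    - {"slide": [210, 0, -200], "yaw": 0, "gripper": 200}
    - {"slide": [255, 0, -200], "yaw": 0, "gripper": 200}
    - {"slide": [304, 5, -200], "yaw": 0, "gripper": 200}
    - {"slide": [304, 5, -200], "yaw": 0, "gripper": 200}
    - {"slide": [304, 5, -200], "yaw": 0, "gripper": 200}
    - {"slide": [304, 5, -200], "yaw": 0, "gripper": 200}

```text
clock: 26.68
tool_pos: [434.1, 148.9, 279.3]
orientation: [0.709, 0.705, 0.006, 0.007]
contact_force: [0.3, 0.4, -3.8]
finger_gap: 36.6
```

```bash
python3 - <<'E'
from ov import *
s=read_state(); c=camera("wrist"); print(s["clock"],s["tool_pos"],s["contact_force"],s["finger_gap"])
R=Ro.from_quat(s["orientation"]).as_matrix(); print(R.round(4))
p=s["tool_pos"]; q=p+R[:,2]*61.4*0
ov(c,s,[(p[0],p[1],p[2]-58,29,(0,0,255)),(p[0],p[1],p[2]+4.6,20,(0,255,0))],(0,0,640,480),"pics/z4.png",1.25)
E
```

```text
26.675 [434.14103799 148.86430301 279.31005215] [ 0.30268375  0.40665661 -3.76906943] 36.57439742078434
[[ 6.800e-03  9.998e-01  1.750e-02]
 [ 1.000e+00 -6.800e-03 -1.000e-03]
 [-9.000e-04  1.750e-02 -9.998e-01]]
```

View pics/z4.png

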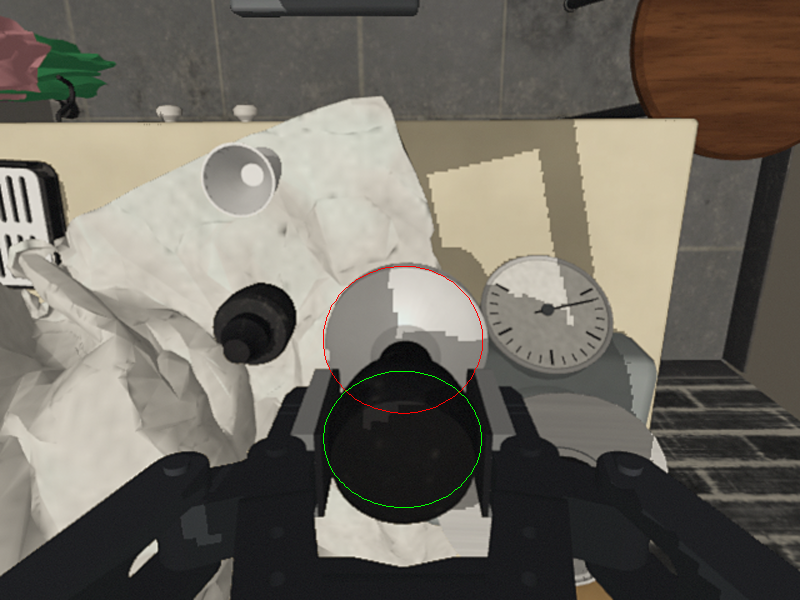

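>>> carry_out:
  deltas:
    - {"slide": [25, 40, 0], "yaw": 0, "gripper": 200}
    - {"slide": [50, 80, 0], "yaw": 0, "gripper": 200}
    - {"slide": [75, 120, 0], "yaw": 0, "gripper": 200}
    - {"slide": [97, 150, 10], "yaw": 0, "gripper": 200}
    - {"slide": [97, 156, 25], "yaw": 0, "gripper": 200}
    - {"slide": [97, 156, 47], "yaw": 0, "gripper": 200}
    - {"slide": [97, 156, 47], "yaw": 0, "gripper": 200}
    - {"slide": [97, 156, 47], "yaw": 0, "gripper": 200}
    - {"slide": [97, 156, 47], "yaw": 0, "gripper": 200}

```text
clock: 27.85
tool_pos: [592.2, 244.5, 236.8]
orientation: [0.71, 0.704, 0.007, 0.007]
contact_force: [0.3, 0.2, -3.6]
finger_gap: 36.8
```

```bash
python3 - <<'E'
from ov import *
s=read_state(); c=camera("wrist"); print(s["clock"],s["tool_pos"],s["contact_force"],s["finger_gap"])
R=Ro.from_quat(s["orientation"]).as_matrix(); print(R.round(4))
p=s["tool_pos"]
ov(c,s,[(p[0],p[1],p[2]-58,29,(0,0,255)),(591,245.3,126.9,30.5,(255,255,0)),(591,245.3,149.5,33,(255,0,0)),(590,244,113.9,75,(0,255,0))],(160,60,480,400),"pics/z5.png",1.7)
E
```

```text
27.85 [592.22170901 244.53482073 236.77608247] [ 0.34347195  0.16259995 -3.61208885] 36.81310977799597
[[ 7.500e-03  9.998e-01  1.990e-02]
 [ 1.000e+00 -7.500e-03 -1.000e-04]
 [ 0.000e+00  1.990e-02 -9.998e-01]]
```

View pics/z5.png

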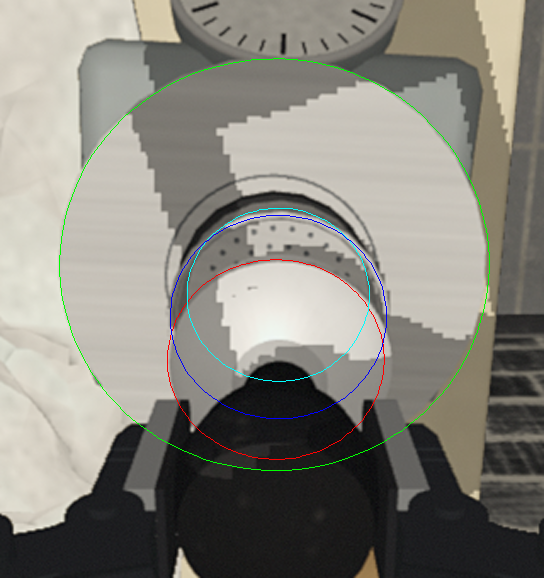

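>>> carry_out:
  deltas:
    - {"slide": [0.7, -1.7, 10], "yaw": 0, "gripper": 200}
    - {"slide": [0.7, -1.7, 20], "yaw": 0, "gripper": 200}
    - {"slide": [0.7, -1.7, 22], "yaw": 0, "gripper": 200}
    - {"slide": [0.7, -1.7, 22], "yaw": 0, "gripper": 200}
    - {"slide": [0.7, -1.7, 22], "yaw": 0, "gripper": 200}

```text
clock: 28.52
tool_pos: [591.1, 245.4, 214.9]
orientation: [0.71, 0.704, 0.007, 0.007]
contact_force: [0.5, 1.1, -3.5]
finger_gap: 36.5
```

```bash
python3 - <<'E'
from ov import *
s=read_state(); c=camera("wrist"); print(s["clock"],s["tool_pos"],s["contact_force"],s["finger_gap"])
p=s["tool_pos"]
ov(c,s,[],(200,120,440,360),"pics/z6.png",3)
E
```

```text
28.525 [591.12105149 245.39763567 214.90093795] [ 0.48300982  1.08752898 -3.4785373 ] 36.47647686140191
```

View pics/z6.png

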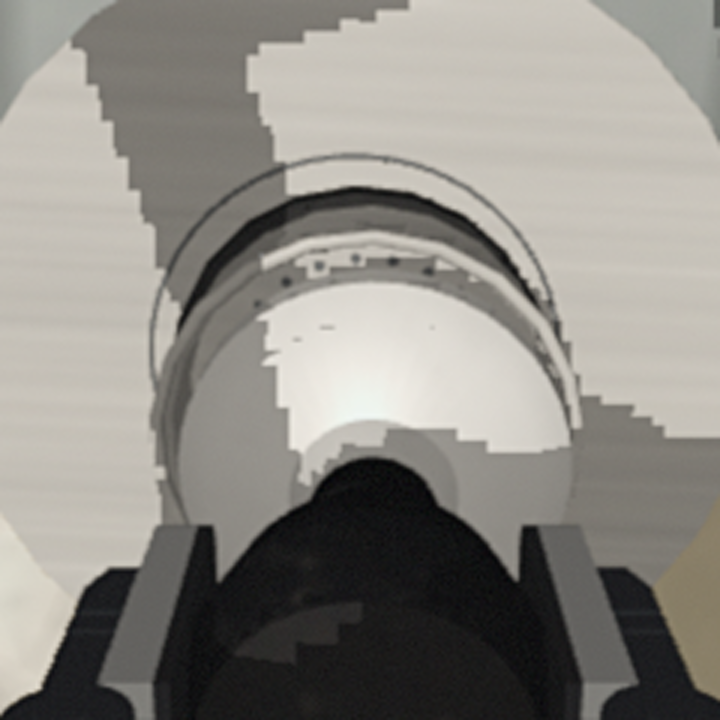

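```bash
python3 - <<'E'
from ov import *
s=read_state(); c=camera("wrist"); print(s["tool_pos"])
for z in(154,158,162): print("foot",z,onz(c,(325,214),z,s)[0]+29)
for z in(147,150): print("rim outer/inner",onz(c,(323,120+235/3),z,s)[0]+33.5,onz(c,(323,120+248/3),z,s)[0]+32)
p=s["tool_pos"]
ov(c,s,[(p[0],p[1],p[2]-57,29,(0,0,255)),(591,245.3,149,33,(255,0,0)),(591,245.3,126.9,30.5,(255,255,0))],(200,120,440,360),"pics/z7.png",3)
E
```

```text
[591.1370377  245.42797987 215.0334633 ]
foot 154 592.7978750710424
foot 158 591.6652977027038
foot 162 590.5327203343651
rim outer/inner 591.900044505229 592.4219403116745
rim outer/inner 591.1670634120189 591.657054238894
```

View pics/z7.png

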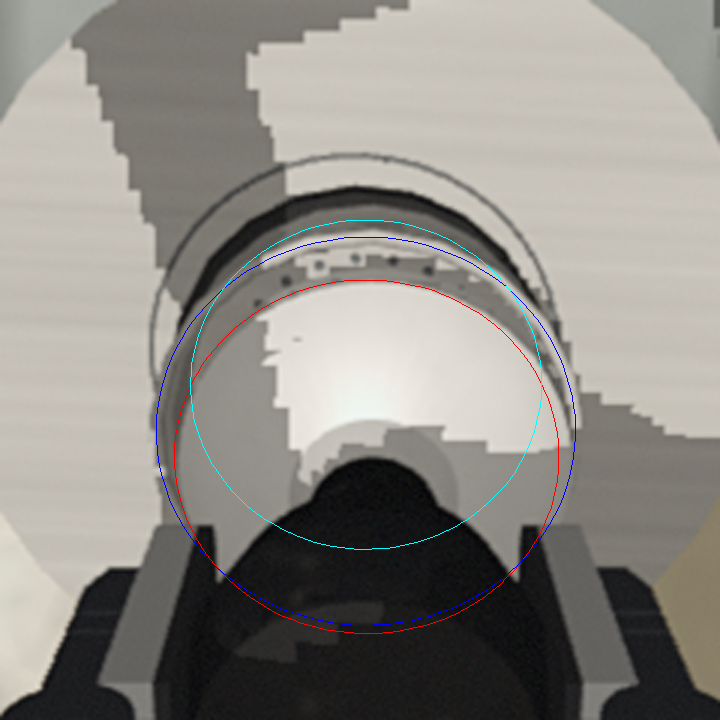

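The foot sits about 1 mm too far in +y relative to the rim, so I'll correct that and enter the mouth.

>>> carry_out:
  deltas:
    - {"slide": [-1.2, -0.1, 3], "yaw": 0, "gripper": 200}
    - {"slide": [-1.2, -0.2, 8], "yaw": 0, "gripper": 200}
    - {"slide": [-1.2, -0.3, 13], "yaw": 0, "gripper": 200}
    - {"slide": [-1.2, -0.3, 16], "yaw": 0, "gripper": 200}
    - {"slide": [-1.2, -0.3, 16], "yaw": 0, "gripper": 200}
    - {"slide": [-1.2, -0.3, 16], "yaw": 0, "gripper": 200}

```text
clock: 29.38
tool_pos: [591.3, 244.3, 199.2]
orientation: [0.71, 0.704, 0.007, 0.007]
contact_force: [-0.0, 0.3, -3.1]
finger_gap: 36.5
```

```bash
python3 - <<'E'
from ov import *
s=read_state(); c=camera("wrist"); print(s["clock"],s["tool_pos"],s["contact_force"],s["finger_gap"])
ov(c,s,[],(200,0,440,340),"pics/z8.png",2.3)
E
```

```text
29.375 [591.25207916 244.27804118 199.19699795] [-3.09380738e-03  3.24961895e-01 -3.13549657e+00] 36.464331121767394
```

View pics/z8.png

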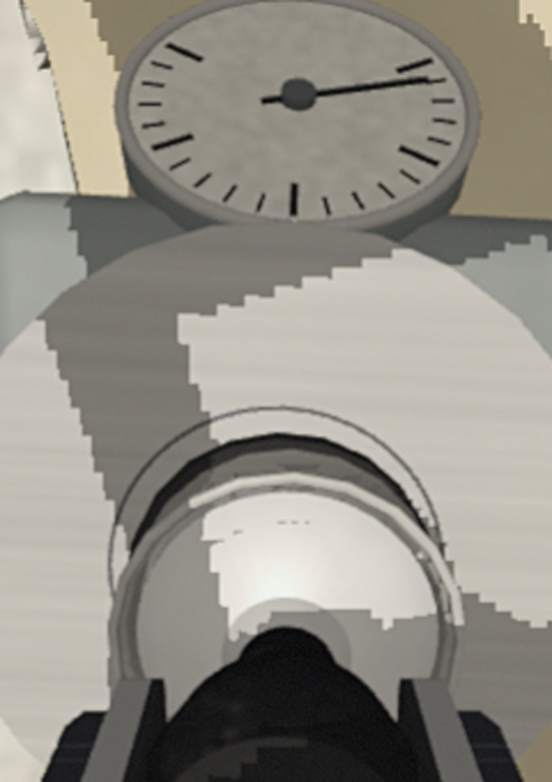

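```bash
python3 - <<'E'
from ov import *
s=read_state(); c=camera("wrist"); p=s["tool_pos"]
for X in((591-29,245,144),(591-29,245,147),(591-32,245,149.5),(591-34.2,245,149.5),(591-34,245,124)): print(X,proj(c,[X],s)[0].round(1))
ov(c,s,[],(240,180,410,300),"pics/z9.png",4.6)
E
```

```text
(562, 245, 144) [323.  213.1]
(562, 245, 147) [323.  215.1]
(559, 245, 149.5) [323.  209.7]
(556.8, 245, 149.5) [322.9 204.6]
(557, 245, 124) [322.8 191.2]
```

View pics/z9.png

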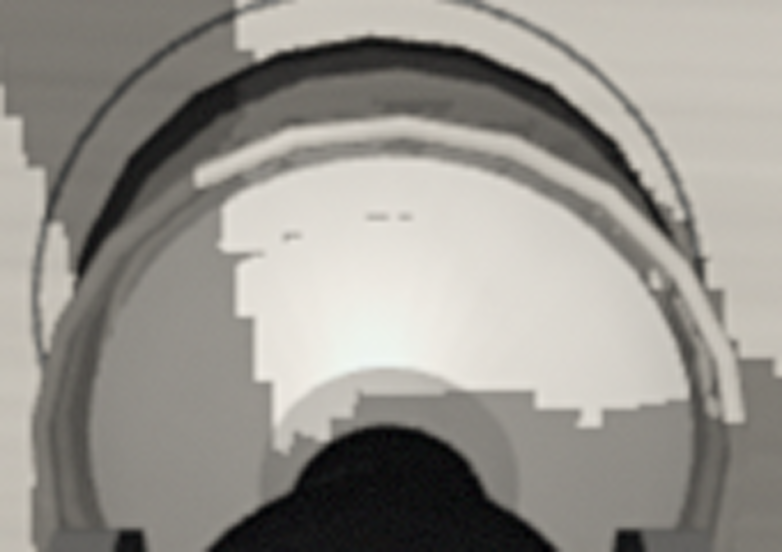

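The foot is evenly spaced inside the mouth. I'll lower it to the floor.

>>> carry_out:
  deltas:
    - {"slide": [-0.2, -0.1, 3], "yaw": 0, "gripper": 200}
    - {"slide": [-0.2, -0.2, 6], "yaw": 0, "gripper": 200}
    - {"slide": [-0.2, -0.2, 9], "yaw": 0, "gripper": 200}
    - {"slide": [-0.2, -0.3, 11.5], "yaw": 0, "gripper": 200}
    - {"slide": [-0.2, -0.3, 13], "yaw": 0, "gripper": 200}
    - {"slide": [-0.2, -0.3, 13], "yaw": 0, "gripper": 200}
    - {"slide": [-0.2, -0.3, 13], "yaw": 0, "gripper": 200}

```text
clock: 30.35
tool_pos: [591.5, 244.1, 186.7]
orientation: [0.71, 0.704, 0.008, 0.007]
contact_force: [-1.2, 0.1, -1.2]
finger_gap: 36.2
```

```bash
python3 - <<'E'
from ov import *
s=read_state(); c=camera("wrist"); print(s["clock"],s["tool_pos"],s["contact_force"],s["finger_gap"])
ov(c,s,[],(200,0,440,340),"pics/za.png",2.3)
E
```

```text
30.35 [591.49841394 244.11289249 186.70042486] [-1.16783645  0.14604763 -1.2086601 ] 36.24880932502872
```

View pics/za.png

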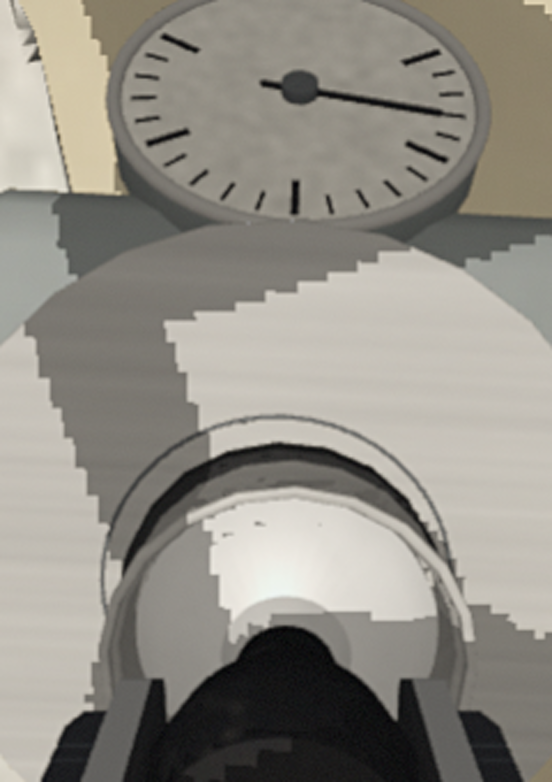

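The pointer reads 0.3 kg, so the foot is on the floor. There's a slight sideways force of -1.2 N in x, so I'll ease back 0.6 mm in x and press on in small steps.

>>> carry_out:
  deltas:
    - {"slide": [0, -0.4, 1], "yaw": 0, "gripper": 200}
    - {"slide": [0, -0.6, 2], "yaw": 0, "gripper": 200}
    - {"slide": [0, -0.6, 3], "yaw": 0, "gripper": 200}
    - {"slide": [0, -0.6, 4], "yaw": 0, "gripper": 200}
    - {"slide": [0, -0.6, 4], "yaw": 0, "gripper": 200}
    - {"slide": [0, -0.6, 4], "yaw": 0, "gripper": 200}

```text
clock: 31.15
tool_pos: [591.1, 244.2, 183.0]
orientation: [0.71, 0.704, 0.008, 0.008]
contact_force: [0.1, -0.0, 2.6]
finger_gap: 36.4
```

```bash
python3 - <<'E'
from ov import *
s=read_state(); c=camera("wrist"); print(s["clock"],s["tool_pos"],s["contact_force"],s["torque"],s["finger_gap"])
ov(c,s,[],(200,0,440,340),"pics/zb.png",2.3)
E
```

```text
31.15 [591.13092845 244.18862268 182.9576039 ] [ 0.1495203  -0.02849388  2.6499637 ] [-0.11966961 -0.126361    0.0641436 ] 36.3554344368412
```

View pics/zb.png

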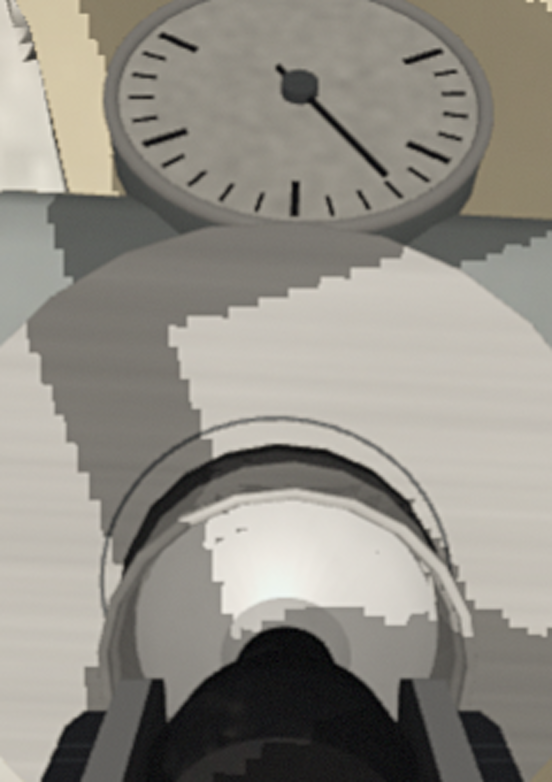

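The pointer is at 0.7 kg and the lateral force is zero. I need 3 mm more.

>>> carry_out:
  deltas:
    - {"slide": [0, 0, 1], "yaw": 0, "gripper": 200}
    - {"slide": [0, 0, 2], "yaw": 0, "gripper": 200}
    - {"slide": [0, 0, 3], "yaw": 0, "gripper": 200}
    - {"slide": [0, 0, 3], "yaw": 0, "gripper": 200}
    - {"slide": [0, 0, 3], "yaw": 0, "gripper": 200}
    - {"slide": [0, 0, 3], "yaw": 0, "gripper": 200}

```text
clock: 31.95
tool_pos: [591.4, 244.3, 180.3]
orientation: [0.71, 0.704, 0.008, 0.008]
contact_force: [0.0, 0.2, 6.0]
finger_gap: 36.6
```

```bash
python3 - <<'E'
from ov import *
s=read_state(); c=camera("wrist"); print(s["clock"],s["tool_pos"],s["orientation"],s["contact_force"],s["torque"],s["qd"].round(4),s["finger_gap"])
ov(c,s,[],(200,0,440,340),"pics/zc.png",2.3)
S=camera("scene"); cv2.imwrite("pics/zd.png",cv2.resize(S["image"][100:220,220:360,::-1],None,fx=5,fy=5,interpolation=cv2.INTER_CUBIC))
E
```

```text
31.95 [591.38140464 244.26900812 180.27914675] [0.70963837 0.70447645 0.00821185 0.00767359] [0.04322788 0.23813649 5.98426742] [-0.22061506 -0.02881366  0.02487541] [0.0001 0.0016 0.0009 0.002  0.     0.0005] 36.630461392311474
```

View pics/zc.png

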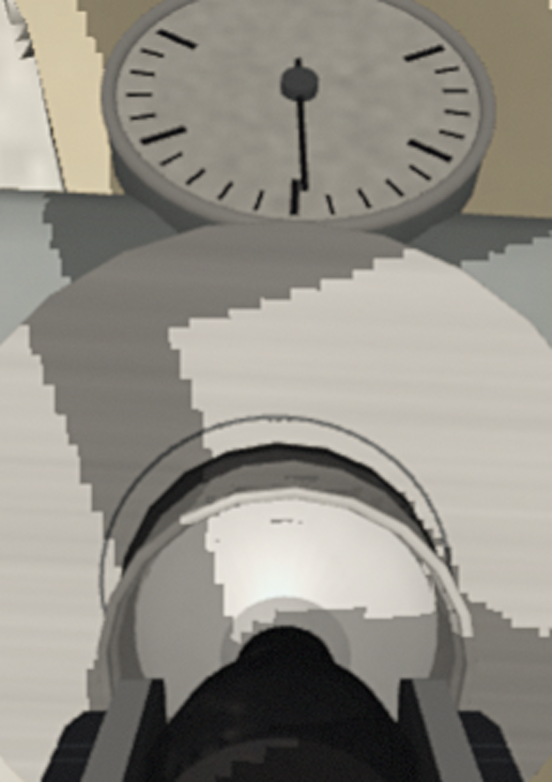

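View pics/zd.png

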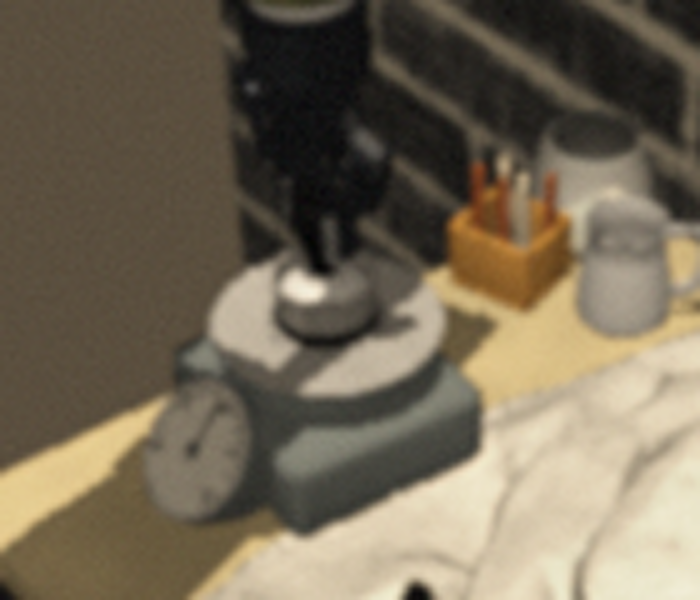

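The dial reads about 0.97 kg and the tool has come to rest. I'll check once that it holds steady, then hand in.

```bash
python3 - <<'E'
from ov import *
for i in range(8): c=camera("wrist")
s=read_state(); print(s["clock"],s["tool_pos"],s["contact_force"])
ov(c,s,[],(230,0,420,110),"pics/ze.png",4)
E
```

```text
32.45 [591.38393522 244.23556711 180.28145368] [-0.75809683  0.31292998  4.89370507]
```

View pics/ze.png

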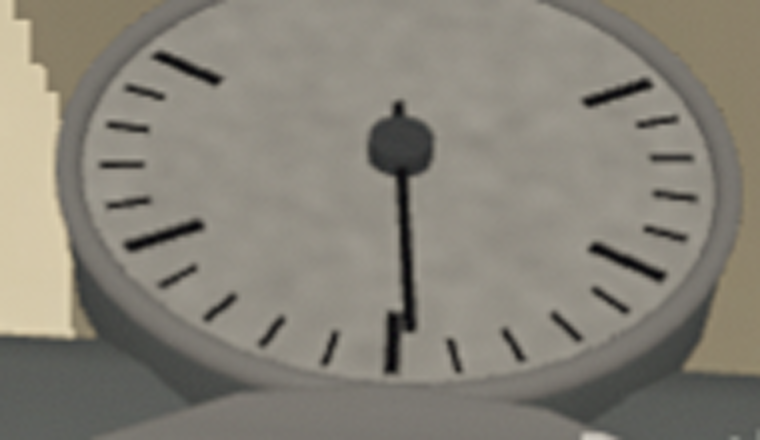

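The pointer holds steady at about 0.97 kg.

```bash
python3 -c "
from rig import *
print(sign_off()); print(read_state()['clock'])"
```

```text
the job is handed in; nothing more can be done
None
the job is handed in; nothing more can be done
```

The job is handed in at about 32.5 s of the 72 s allowed, with the tamper held upright in the basket and the dial at about 0.97 kg. I laid the mat on the pan and released it, stood the larger basket (from the tray) on it and released that too. Then I gripped the tamper by its handle and pressed it down in small steps.

**Last checks**
- **Load:** the pointer was the same after a further 0.4 s of holding. No reading I took on the way was higher than that.
- **Centring:** before tamping, the pan, mat and basket centres agreed within about 2 mm. The foot looked evenly spaced inside the mouth.
- **Level:** the tool leaned about 1.3°, within the 4° limit.
- **Press:** the upward force on the tool read 4.9–6.0 N, plus the tamper's own weight of about 3.7 N. That puts roughly 8.6–9.7 N on the basket floor.
- **Clearance:** the fingertips should be about 18 mm above the basket's rim, worked out from the grip height and not measured. The jigger and bottle were not touched.

**What disagreed**
- **Basket rim:** it looked about 2 mm narrower and a few mm lower in the picture than its listed size. The floor fitted, so I aligned to that.
- **Pan network:** after the basket was placed, the network put the pan centre about 11 mm off with a low score. I used the pan's outline instead.
- **Refused call:** one move was refused whole because I left out the yaw values. Nothing moved.

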